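Turn two lidded specimen boxes over into a sloping stacking cradle under its bail

TASK

Swing the wire bail of the green cradle fully back, then take the blue specimen box out of the grey rack, turn it over with lid and base held together, and lay it lid-down on the cradle's low ledge, flat on its rails. Turn the orange box over in the same way and stack it lid-down on the blue one with its lower edge on the high step, then swing the bail forward again so that it bears on the orange box. Keep both boxes shut, and leave the specimens, test block, loupe and dish where they are.

Things in the scene. Friction and masses are not known exactly. Their poses are not given: they have to be found in the camera images.
- blue_box_center (a point): Centre of the blue specimen box: flat, square, 80 x 80 mm, 24 mm thick shut, 70-100 g: blue base 14 mm, white lid 10 mm, flush sides. z points from base to lid, square to the faces; x points down the slope, so -x to its free top edge. At the start it leans in a rack bay, base on the rails, lid outward; behind its top edge is a 54 mm wide gap between the rails for a finger.
- orange_box_center (a point): Centre of the orange specimen box: flat, square, 80 x 80 mm, 24 mm thick shut, 70-100 g: orange base 14 mm, white lid 10 mm, flush sides. z points from base to lid, square to the faces; x points down the slope, so -x to its free top edge. At the start it leans in a rack bay, base on the rails, lid outward; behind its top edge is a 54 mm wide gap between the rails for a finger.
- blue_box_lid_mid (a point): Point fixed to the blue box's lid that coincides with blue_box_center while the box is shut; z outward through the lid.
- orange_box_lid_mid (a point): Point fixed to the orange box's lid that coincides with orange_box_center while the box is shut; z outward through the lid.
- rack: Fixed grey rack of two bays side by side, 198 mm wide, about 100 mm high. Origin: centre of its foot's underside; x from the robot's side to its far side, y along its width, z up. Bays at y = +46 and -46 mm; which box is in which varies. Its bed lies 50 degrees from level, falling toward +x to a ledge; dividers reach 27 mm up the slope between the bays.
- cradle_bed: Sloping bed of the fixed green cradle, 104 mm wide. x points down the slope (away from the robot, 50 degrees below level), y along the width, z out of the bed (up and away, 50 degrees from vertical). Origin: mid-width, in the rails' top surface, at the low ledge, 40 mm over the worktop. Rails from x = 0 to -78 mm, 27 to 41 mm either side of the middle, free between them beyond x = -19 mm.
- low_ledge (a point): Middle of the cradle's low ledge (x = 0, z = 16 mm of cradle_bed; it spans z = 0 to 32 mm; axes as cradle_bed). The blue box's lower edge stands on it: its centre is then at x = -40, y = 0, z = 12 mm of cradle_bed, its own z axis along cradle_bed's -z, its lid flat on the rails.
- high_step (a point): Middle of the top of the cradle's high step (x = -32, z = 44 mm of cradle_bed; it spans z = 32 to 56 mm; axes as cradle_bed). The orange box's lower edge stands on it: centre then at x = -72, y = 0, z = 36 mm of cradle_bed, lid flat on the blue base, top edge 32 mm above the blue one's, leaving a finger room behind. Side cheeks 46 mm either side reach up to x = -56, z = 72 mm.
- bail_bar (a point): Middle of the bail's crossbar, 72 mm from the hinge axis: a black rubber sleeve 12 mm thick, 64 mm long, along the cradle's y. In cradle_bed it lies at x = -70, z = 32 mm at the start (front stop), x = -60, z = 108 mm when upright, x = -30, z = 130 mm at the rear stop, and near x = -77, z = 54 mm on two stacked boxes.
- red_mount_mid (a point): Bystander: red cylindrical mounted specimen 30 mm across, 21 mm high; point 10 mm up its axis.
- green_mount_mid (a point): Bystander: green cylindrical mounted specimen 30 mm across, 20 mm high; point 10 mm up its axis.
- round_block_mid (a point): Bystander: round ground-steel test block 53 mm across, 13 mm high; point 10 mm up its axis.
- loupe_mid (a point): Bystander: black loupe 38 mm across, 34 mm high; point 10 mm up its axis.
- dish_mid (a point): Bystander: shallow white open dish 67 mm across, 14 mm high; point 10 mm up its axis.
- blue_box_base: Base of the blue box, four small black dots on its underside. The lid only plugs loosely 5 mm over an inner lip and comes off unless both are held. Origin: centre of its outer underside (12 mm from the box's centre), z toward the lid.
- orange_box_base: Base of the orange box; origin: centre of its outer underside, z toward the lid.
- blue_box_lid: White lid of the blue box; origin: centre of its open rim plane (2 mm from the box's centre), z outward.
- orange_box_lid: White lid of the orange box; origin: centre of its open rim plane, z outward.
- bail: The bail: a 112 mm wide wire frame, 72 mm arms outside the cheeks. Origin on its hinge axis, mid-width (x = -5, z = 62 mm of cradle_bed; axis along y). At the start it has fallen forward over the empty cradle to its stop; it swings 95 degrees away from the robot to a rear stop, upright at 65. No spring, 80 g: damped, it falls within a second or two to the side it leans to, and stays.

How it is judged:
On the way, in this order (a step that is already met when the one before it is completed fails the run):
1. the bail is swung back past upright to its rear stop (z of bail_bar in the frame of cradle_bed above 0.124 m), for 0.1 s.
2. the blue box lies shut and upside down on the low ledge of the cradle, released (x of blue_box_center in the frame of cradle_bed between -0.048 and -0.034 m and y of blue_box_center in the frame of cradle_bed between -0.012 and 0.012 m and z of blue_box_center in the frame of cradle_bed between 0.007 and 0.018 m and angle between blue_box_center's own z axis and vertical above 2 rad and angle between the z axis of blue_box_center and the z axis of cradle_bed, either way round below 0.12 rad and angle between the x axis of blue_box_center and the x axis of cradle_bed, either way round below 0.2 rad and distance between blue_box_center and blue_box_lid_mid below 0.006 m and contact force between the fingers and blue_box_base below 0.05 N and contact force between the fingers and blue_box_lid below 0.05 N), for 0.2 s.
3. the orange box lies shut and upside down on the blue one, on the high step, released, the blue one still in place (x of blue_box_center in the frame of cradle_bed between -0.048 and -0.034 m and y of blue_box_center in the frame of cradle_bed between -0.012 and 0.012 m and z of blue_box_center in the frame of cradle_bed between 0.007 and 0.018 m and angle between each of blue_box_center, orange_box_center's own z axis and vertical above 2 rad and angle between the z axis of each of blue_box_center, orange_box_center and the z axis of cradle_bed, either way round below 0.12 rad and angle between the x axis of each of blue_box_center, orange_box_center and the x axis of cradle_bed, either way round below 0.2 rad and distance between blue_box_center and blue_box_lid_mid below 0.006 m and x of orange_box_center in the frame of cradle_bed between -0.08 and -0.066 m and y of orange_box_center in the frame of cradle_bed between -0.012 and 0.012 m and z of orange_box_center in the frame of cradle_bed between 0.031 and 0.042 m and distance between orange_box_center and orange_box_lid_mid below 0.006 m and contact force between the fingers and orange_box_base below 0.05 N and contact force between the fingers and orange_box_lid below 0.05 N), for 0.2 s.
At the end, for the whole second after the job is handed in: Both boxes at rest, shut, lid down in the cradle: blue on the low ledge, orange on it and on the high step, centres within 6 mm along the slope, 12 mm across, 5 mm off the bed, flat within 0.12 rad, square within 0.2; the bail bears on the orange base (over 0.05 N) (x of blue_box_center in the frame of cradle_bed between -0.048 and -0.034 m and y of blue_box_center in the frame of cradle_bed between -0.012 and 0.012 m and z of blue_box_center in the frame of cradle_bed between 0.007 and 0.018 m and angle between each of blue_box_center, orange_box_center's own z axis and vertical above 2 rad and angle between the z axis of each of blue_box_center, orange_box_center and the z axis of cradle_bed, either way round below 0.12 rad and angle between the x axis of each of blue_box_center, orange_box_center and the x axis of cradle_bed, either way round below 0.2 rad and distance between blue_box_center and blue_box_lid_mid below 0.006 m and x of orange_box_center in the frame of cradle_bed between -0.08 and -0.066 m and y of orange_box_center in the frame of cradle_bed between -0.012 and 0.012 m and z of orange_box_center in the frame of cradle_bed between 0.031 and 0.042 m and distance between orange_box_center and orange_box_lid_mid below 0.006 m and z of bail_bar in the frame of cradle_bed between 0.047 and 0.063 m and contact force between bail and orange_box_base above 0.05 N and linear speed of each of blue_box_base, orange_box_base below 0.02 m/s); the robot touches nothing.
It fails at once if the blue box comes open (lid more than 8 mm out of place) (distance between blue_box_center and blue_box_lid_mid above 0.008 m).
It fails at once if the orange box comes open (lid more than 8 mm out of place) (distance between orange_box_center and orange_box_lid_mid above 0.008 m).
It fails at once if a bystander (specimen, test block, loupe or dish) is moved by more than 20 mm (distance of any of red_mount_mid, green_mount_mid, round_block_mid, loupe_mid, dish_mid from where it was at the start of the episode above 0.02 m).
It also fails if it takes over 72 s, if anything falls off the work surface, if the arm or the gripper's body presses on something with over 40 N, if the wrist force passes 120 N, or if a joint passes its speed limit or range.

ROBOT

A 6-joint arm with a two-finger parallel gripper is mounted at the origin on a cart in front of the work surface, level with it; the furniture and walls round the work are solid. World frame = base frame: x ahead of the robot, y to its left, z up, the work surface at z = 0. Lengths are in m, angles in rad, forces in N, time in s.
With the tool pointing down it reaches from about 0.325 to 0.9 m from the base axis. Payload 6.1 kg.
Tool frame: the origin (TCP) lies midway between the tips of the shut fingers; the grasp point (between the pads) lies 19 mm behind it; z points along the fingers, y is the line along which they close (so a half turn about z gives the same grasp; the last joint's range is limited). The gripper opens to 87 mm and grips with 3 to 60 N. Pads are 19 mm wide; open, the fingers measure 117 mm over their backs; the gripper's body (75 mm by 190 mm) begins 51 mm behind the grasp point.
Start: joints at [-1.287, 0.22, 1.526, -0, 1.395, -0.126], TCP at [0.249, -0.573, 0.223] pointing down, gripper open.
Joint ranges: [-2.98, 2.98], [-0.91, 2.08], [0.09, 2.57], [-1.24, 4.39], [0.2, 2.65], [-2.68, 2.68]. Speed limits (rad/s): [2.57, 2.57, 3.01, 3.14, 3.14, 3.14].

INTERFACE

Orientations are given as [roll, pitch, yaw] about the fixed x, y, z axes, in that order (R = Rz(yaw) Ry(pitch) Rx(roll)).
In Python, from bench import ctrl, eyes, job gives the robot as it stands. The module is installed in compiled form; this text tells all that it offers.
- The arm moves only by the tool servo_tool, never from a script. Its argument "motion" is a list of rows, each an object with "dr": the turn, a rotation vector about the world's x, y, z in degrees, a list of three; "offset": the shift along the world's x, y, z in mm, a list of three; "hand": the opening, from -1 (shut) to 1 (fully open). In form: [{"dr": [wx, wy, wz], "offset": [x, y, z], "hand": hand}, ...]. A call has 1 to 5 rows; each row shifts and turns the commanded pose from where the row before left it; what a row does not reach is not made up. A row lasts 1/10 s, in which the tool goes at most 50 mm and 8.59 degrees, less where a joint would pass 70% of its speed; a pose out of reach is approached as far as the arm can. A call with a gripper value outside its range is refused whole. The fingers move at their own pace and stop on an object; the grip force is fixed at half the most. Time passes only in rows, so rows that do not move let the fingers close. It gives the time, the measured TCP pose, the force, the opening and the grip force at its end, in the units of the state.
- ctrl.sense(): the state, without advancing time (a new reading comes with each control period).
- eyes.capture(name): name is "side" or "top"; returns a dict with "color" (480x640x3 uint8, red, green, blue), "depth" (480x640 float32, m along the optical axis (not along the pixel's ray), 0 where there is no reading), "K" (3x3 intrinsics, pixels), "position" and "rotation" of the camera in the world. Camera axes: x right, y down, z forward; pixel columns grow to the right and rows downward; lengths in m; the calibration is good to about 2 mm. A picture is of the moment at which its call begins.
- job.close_job(): hands the job in; it is judged then, once.
Trained networks look in the newest picture that a camera, given by its name, has taken for a name from the list of things; names that differ only in an ending like _2 or _b are one class to them, and where a whole thing is asked for, a point or a joint stands for the part that bears it (a point fixed in the world has none). Each returns a list of dicts, best first, with "p" (0 to 1); they miss things now and then, are a little off and sometimes report something else, mostly with a low value. They report only what shows in the picture. A call takes as long as a camera call.
- eyes.cut_out(label, camera): "region" (480x640 bool, what is visible of it) and "position" ([row, column] in pixels, amid what is visible of it).
The state is a dict: "clock": time; "joint_pos": joint angles; "joint_vel": joint speeds; "joint_torque": joint torques, N m; "tool_pos": TCP position; "ee_rot": TCP orientation; "wrist_force": force on the tool from outside, world axes, zero at the start; "torque": the same for the moment, N m; "opening": opening from 0.0 (shut) to 1.0 (fully open); "finger_force": force on a finger pad.
Only numpy, scipy, OpenCV 4.12 (cv2) and the standard library are available. Lean on these libraries where they do the work, as an engineer would, in place of code of your own. Each camera call takes 0.05 s, during which the arm holds its last target. There are 200 camera calls.

## Working session

There is one attempt and no reset: what is moved stays moved. The work goes in short steps, Python scripts to look and compute and a tool call to move; the robot and the scene stay as the last step left them, time stands still between calls to the robot, and variables do not carry over. Pictures are saved under pics/ and viewed, at most 10 in all, crops included, and the job is handed in when it is done.

Besides the shell and the picture viewer there is one more tool, called after "Request:" by a JSON object that holds its "op" and its "data". servo_tool: Moves the arm, as the interface text tells. Its arguments: {"type":"object","properties":{"motion":{"type":"array"}},"required":["motion"]}

```bash
mkdir -p pics; cat > h.py <<'E'
import numpy as np, cv2
from bench import ctrl, eyes, job
from scipy.spatial.transform import Rotation as R
def cloud(c):
    d=c["depth"]; K=np.array(c["K"]); v,u=np.mgrid[:480,:640]
    P=np.stack([(u-K[0,2])/K[0,0]*d,(v-K[1,2])/K[1,1]*d,d],-1)
    r=np.array(c["rotation"]); 
    if r.shape!=(3,3): r=R.from_euler('xyz',r).as_matrix()
    W=P@r.T+np.array(c["position"]); W[d==0]=np.nan
    return W
def save(c,name): cv2.imwrite("pics/"+name,cv2.cvtColor(c["color"],cv2.COLOR_RGB2BGR))
E
python3 - <<'E'
from h import *
print(ctrl.sense())
for n in ("top","side"):
    c=eyes.capture(n); save(c,n+"0.png"); W=cloud(c); print(n,c["position"],c["rotation"])
    np.savez(n+"0.npz",W=W,color=c["color"],K=c["K"],p=c["position"],r=c["rotation"])
    for l in "blue_box_base orange_box_base blue_box_lid orange_box_lid rack cradle_bed bail red_mount_mid green_mount_mid round_block_mid loupe_mid dish_mid".split():
        for o in eyes.cut_out(l,n)[:2]:
            m=o["region"]; q=W[m]; q=q[~np.isnan(q[:,0])]
            print(n,l,round(o["p"],2),np.round(o["position"]),m.sum(), np.round(np.median(q,0),3) if len(q) else None, np.round(np.percentile(q,2,axis=0),3) if len(q) else None, np.round(np.percentile(q,98,axis=0),3) if len(q) else None)
E
```

```text
{'clock': 0.0, 'joint_pos': array([-1.28710448e+00,  2.21220836e-01,  1.52757632e+00, -3.26831956e-05,
        1.39469462e+00, -1.26114408e-01]), 'joint_vel': array([ 6.80302366e-05,  2.35906265e-06,  2.72796222e-04,  1.14193206e-03,
       -1.43056610e-03, -1.79251308e-03]), 'joint_torque': array([ 1.57661992e-05, -4.94609928e+01, -3.87375855e+01,  7.02588866e-02,
        5.70663123e-02, -1.47842502e-04]), 'tool_pos': array([ 0.24882752, -0.57267425,  0.22145894]), 'ee_rot': array([-3.13970457e+00, -2.06960241e-04,  4.09811814e-01]), 'wrist_force': array([-0.3970376 ,  0.41835002, -0.59226757]), 'torque': array([0.01981912, 0.02116906, 0.01658103]), 'finger_force': 0.0, 'opening': 1.0019419655312283}
top [ 0.29628322 -0.13349881  1.50666056] [-2.96110709e+00 -1.71700337e-03 -1.59623714e+00]
top blue_box_base 0.57 [226. 350.] 134 [ 0.535 -0.23   0.106] [ 0.526 -0.267  0.003] [ 0.545 -0.193  0.114]
top blue_box_lid 0.59 [221. 347.] 501 [ 0.567 -0.225  0.094] [ 0.54  -0.264  0.057] [ 0.6   -0.186  0.118]
top orange_box_lid 0.85 [226. 317.] 492 [ 0.551 -0.135  0.094] [ 0.524 -0.173  0.0
[... 1690 characters left out ...]
bed 0.51 [211. 341.] 89 [ 0.532 -0.223  0.107] [ 0.523 -0.269  0.095] [ 0.54  -0.191  0.112]
side bail 0.63 [176. 360.] 133 [ 0.5   -0.366  0.117] [ 0.484 -0.437  0.097] [ 0.526 -0.319  0.123]
side bail 0.35 [209. 339.] 98 [ 0.532 -0.223  0.106] [ 0.523 -0.351  0.006] [ 0.54  -0.19   0.112]
side red_mount_mid 0.48 [297. 376.] 182 [ 0.423 -0.017  0.019] [ 0.408 -0.037  0.002] [ 0.436 -0.008  0.025]
side green_mount_mid 0.49 [346. 376.] 169 [0.418 0.112 0.02 ] [0.406 0.094 0.006] [0.431 0.121 0.024]
side green_mount_mid 0.38 [412. 365.] 390 [0.433 0.274 0.031] [0.417 0.253 0.004] [0.449 0.285 0.037]
side loupe_mid 0.68 [410. 366.] 435 [0.433 0.273 0.031] [0.416 0.251 0.002] [0.451 0.285 0.037]
```

```bash
python3 - <<'E'
import cv2
a=cv2.imread("pics/top0.png")[140:320,160:500]; b=cv2.imread("pics/side0.png")[120:330,230:480]
cv2.imwrite("pics/a.png",cv2.resize(a,(793,420),interpolation=cv2.INTER_CUBIC)); cv2.imwrite("pics/b.png",cv2.resize(b,(700,588),interpolation=cv2.INTER_CUBIC))
E
```

```text
(no output)
```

View pics/a.png

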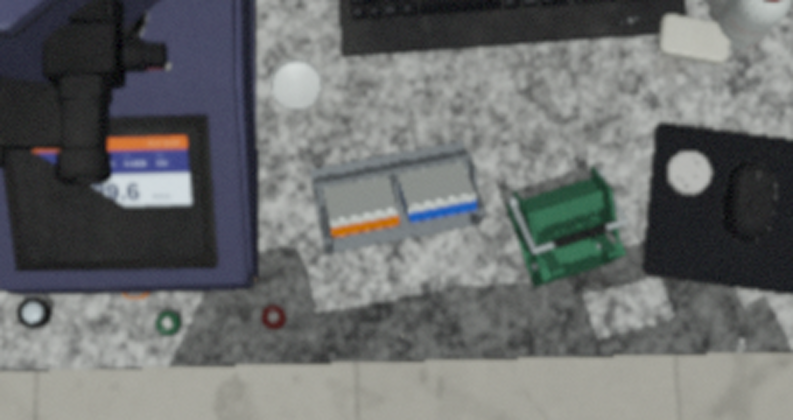

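View pics/b.png

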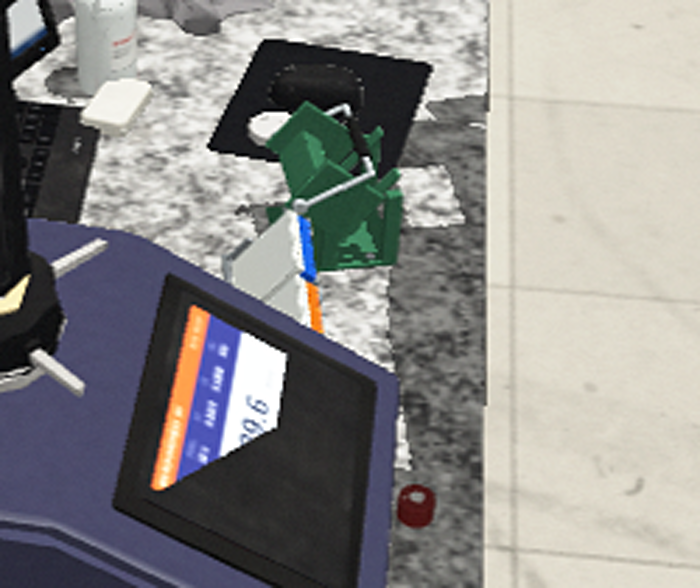

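```bash
cat >> h.py <<'E'
from scipy.optimize import least_squares
s5,c5=np.sin(np.radians(50)),np.cos(np.radians(50))
def bedR(yaw): # columns x(down slope),y,z(out)
    c,s=np.cos(yaw),np.sin(yaw)
    return np.array([[c*c5,-s,c*s5],[s*c5,c,s*s5],[-s5,0,c5]])
E
python3 - <<'E'
from h import *
for n in ("top","side"):
    D=np.load(n+"0.npz"); W=D["W"]; C=D["color"].astype(int)
    eyes.capture(n)
    for l in ("blue_box_lid","orange_box_lid"):
        o=[o for o in eyes.cut_out(l,n) if o["position"][0]>205]
        if not o: continue
        q=W[cv2.erode(o[0]["region"].astype(np.uint8),np.ones((3,3)))>0]; q=q[~np.isnan(q[:,0])]
        q=q[(q[:,2]>.04)&(q[:,2]<.13)]
        f=lambda p:q@bedR(p[0])[:,2]-p[1]
        r=least_squares(f,[.1,.4],loss='soft_l1',f_scale=.002); Rm=bedR(r.x[0])
        full=W[o[0]["region"]]; full=full[~np.isnan(full[:,0])]
        full=full[abs(full@Rm[:,2]-r.x[1])<.005]
        L=full@Rm; lo,hi=np.percentile(L,[1,99],axis=0)
        print(n,l,len(q),"yaw",np.degrees(r.x[0]).round(1),"std",np.std(f(r.x)).round(4),"extent",(hi-lo).round(3),"center lid face",(Rm@np.array([(lo[0]+hi[0])/2,(lo[1]+hi[1])/2,r.x[1]])).round(4))
    g=(C[...,1]>C[...,0]*1.4)&(C[...,1]>C[...,2]*1.15)&(W[...,0]>.44)&(W[...,0]<.62)&(W[...,1]<-.28)&(W[...,1]>-.47)
    q=W[g]; print(n,"green",len(q))
    best=None
    for yaw in np.radians(np.arange(-30,31,1.)):
        t=q@bedR(yaw)[:,2]
        h,e=np.histogram(t,np.arange(t.min(),t.max()+.003,.0015)); h2=h[:-1]+h[1:]
        k=h2.argmax()
        if best is None or h2[k]>best[0]: best=(h2[k],yaw,e[k+1])
    print(best[0],np.degrees(best[1]),best[2])
    yaw,c=best[1],best[2]
    for it in range(3):
        i=abs(q@bedR(yaw)[:,2]-c)<.005
        r=least_squares(lambda p:q[i]@bedR(p[0])[:,2]-p[1],[yaw,c],loss='soft_l1',f_scale=.001); yaw,c=r.x
    print("plane yaw",np.degrees(yaw),c,i.sum()); Rm=bedR(yaw); L=q@Rm
    print("inplane ext",np.percentile(L[i],[1,10,50,90,99],axis=0).round(3).tolist()); print("all ext",np.percentile(L,[0.5,2,50,98,99.5],axis=0).round(3).tolist())
    np.save(n+"_green.npy",q)
E
```

```text
top blue_box_lid 382 yaw 9.3 std 0.002 extent [0.08  0.078 0.008] center lid face [ 0.5708 -0.2247  0.0888]
top orange_box_lid 390 yaw 9.3 std 0.0019 extent [0.084 0.077 0.008] center lid face [ 0.556  -0.1337  0.0883]
top green 1279
153 17.0 0.37801234668404154
plane yaw 17.207739142709656 0.37671470450321615 269
inplane ext [[0.16, -0.567, 0.372], [0.183, -0.561, 0.374], [0.195, -0.522, 0.377], [0.212, -0.484, 0.379], [0.219, -0.466, 0.381]]
all ext [[0.138, -0.568, 0.256], [0.142, -0.566, 0.259], [0.196, -0.523, 0.328], [0.232, -0.466, 0.389], [0.26, -0.466, 0.393]]
side blue_box_lid 370 yaw 9.2 std 0.0017 extent [0.075 0.081 0.008] center lid face [ 0.5681 -0.2235  0.0891]
side orange_box_lid 84 yaw 9.5 std 0.002 extent [0.034 0.056 0.008] center lid face [ 0.5409 -0.1481  0.1059]
side green 1691
131 14.0 0.39698199208329576
plane yaw 15.695791462684157 0.3861396639426114 286
inplane ext [[0.168, -0.558, 0.381], [0.181, -0.552, 0.383], [0.204, -0.518, 0.386], [0.223, -0.456, 0.389], [0.227, -0.452, 0.391]]
all ext [[0.148, -0.559, 0.27], [0.155, -0.557, 0.273], [0.2, -0.474, 0.346], [0.263, -0.451, 0.401], [0.283, -0.449, 0.403]]
```

```bash
python3 - <<'E'
from h import *
Rm=bedR(np.radians(16)); img=np.full((600,800,3),255,np.uint8)
for n,k in (("top",0),("side",1)):
    W=np.load(n+"0.npz")["W"].reshape(-1,3); q=W[(W[:,0]>.44)&(W[:,0]<.63)&(W[:,1]<-.30)&(W[:,1]>-.46)&(W[:,2]>.01)]
    L=q@Rm
    for x,y,z in L:
        col=(0,0,255) if abs(y+.52)<.02 else ((0,160,0) if abs(y+.52)<.043 else (255,0,0))
        cv2.circle(img,(int((x-.08)*1900)+k*400,int(300-(z-.33)*1900)),1,col,-1)
        cv2.circle(img,(int((x-.08)*1900)+k*400,int(590-(y+.60)*1500)),1,(0,0,0) if z>.36 else (200,100,200),-1)
for k in (0,400):
    for i in range(8): cv2.putText(img,str(80+20*i),(k+int(i*.02*1900),10),0,.35,(0,0,0))
    for z in range(240,480,20): cv2.putText(img,str(z),(k,int(300-(z/1000-.33)*1900)),0,.3,(0,0,0))
    for y in range(-600,-440,20): cv2.putText(img,str(y),(k+350,int(590-(y/1000+.6)*1500)),0,.3,(0,0,0))
cv2.imwrite("pics/sec.png",img)
E
```

```text
(no output)
```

View pics/sec.png

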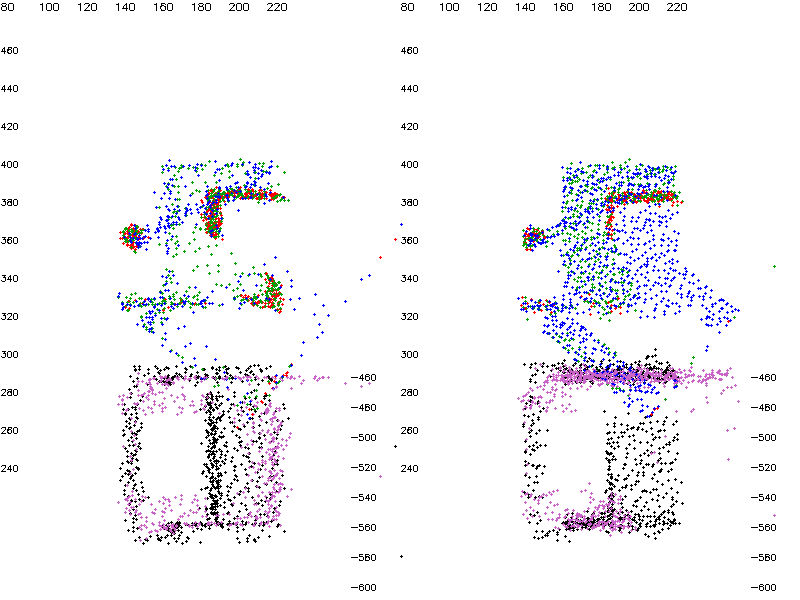

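```bash
cat >> h.py <<'E'
def goal(p,Rt):
    s=ctrl.sense(); R0=R.from_euler('xyz',s["ee_rot"])
    rv=(R.from_matrix(Rt)*R0.inv()).as_rotvec(degrees=True)
    print("t",s["clock"].round(2),"pos",np.round(s["tool_pos"],4),"off mm",np.round((np.array(p)-s["tool_pos"])*1000,1),"dr",rv.round(1),"|%.0f|"%np.linalg.norm(rv),"j",np.round(s["joint_pos"],3),"F",np.round(s["wrist_force"],1),"open",np.round(s["opening"],3))
    open("kin.txt","a").write(" ".join(map(str,[*s["joint_pos"],*s["tool_pos"],*s["ee_rot"]]))+"\n")
E
python3 - <<'E'
from h import *
T=[]
for n in ("top","side"):
    W=np.load(n+"0.npz")["W"].reshape(-1,3)
    t=W[(W[:,0]>.62)&(W[:,0]<.68)&(W[:,1]<-.15)&(W[:,1]>-.45)&(abs(W[:,2])<.02)]; print(n,"table z",np.median(t[:,2]))
    T.append(W[(W[:,0]>.44)&(W[:,0]<.63)&(W[:,1]<-.30)&(W[:,1]>-.46)&(W[:,2]>.01)])
for q in T:
    def fit(p):
        L=(q-[p[1],p[2],p[3]])@bedR(p[0])
        x,y,z=L.T; r=[]
        d=np.stack([np.hypot(z-.056,np.clip(-.032-x,0,1)+np.clip(x,0,1)+np.clip(abs(y)-.041,0,1)),
            np.hypot(x+.032,np.clip(.032-z,0,1)+np.clip(z-.056,0,1)+np.clip(abs(y)-.041,0,1)),
            np.hypot(z,np.clip(x,0,1)+np.clip(-.078-x,0,1)+np.clip(abs(abs(y)-.034)-.007,0,1)),
            np.hypot(abs(y)-.0495,np.clip(-.056-x,0,1)+np.clip(x-.004,0,1)+np.clip(z-.072,0,1)+np.clip(-z,0,1))]).min(0)
        return np.clip(d,0,.01)
    r=least_squares(fit,[.28,.53,-.43+.055,.042],loss='soft_l1',f_scale=.002,diff_step=1e-3); print(np.degrees(r.x[0]),r.x[1:],r.cost)
Rm=bedR(np.radians(16)); o=Rm@[.2175,-.5105,.327]; print("o",o)
print("bed axes",Rm.round(3).tolist())
goal(o+Rm@[-.100,0,.008],np.c_[Rm[:,1],Rm[:,2],Rm[:,0]])
E
```

```text
top table z 0.0006462755571001733
side table z 0.0006257285936194235
17.219059802651238 [ 0.5207827  -0.37906377  0.04005054] 0.008985232365380348
16.970530508754926 [ 0.51825814 -0.37816006  0.03984033] 0.009799845759857645
o [ 0.51589604 -0.38314205  0.04357688]
bed axes [[0.618, -0.276, 0.736], [0.177, 0.961, 0.211], [-0.766, 0.0, 0.643]]Traceback (most recent call last):
  File "<stdin>", line 19, in <module>
  File "h.py", line 20, in goal
    print("t",s["clock"].round(2),"pos",np.round(s["tool_pos"],4),"off mm",np.round((np.array(p)-s["tool_pos"])*1000,1),"dr",rv.round(1),"|%.0f|"%np.linalg.norm(rv),"j",np.round(s["joint_pos"],3),"F",np.round(s["wrist_force"],1),"open",np.round(s["opening"],3))
              ^^^^^^^^^^^^^^^^
AttributeError: 'float' object has no attribute 'round'
```

```bash
sed -i 's/s\["clock"\].round(2)/round(float(s["clock"]),2)/' h.py; cat >> h.py <<'E'
CR=bedR(np.radians(17.1)); CO=np.array([.5195,-.3786,.040]); TA=np.c_[CR[:,1],CR[:,2],CR[:,0]]  # tool y=+bed z
RR=bedR(np.radians(9.3)); BL=np.array([.5604,-.2256,.0813]); OR=np.array([.5455,-.1335,.0805])
E
python3 - <<'E'
from h import *
print(CR.round(3).tolist()); goal(CO+CR@[-.100,0,.006],TA)
E
```

```text
[[0.614, -0.294, 0.732], [0.189, 0.956, 0.225], [-0.766, 0.0, 0.643]]
t 1.6 pos [ 0.249  -0.5732  0.2225] off mm [ 213.5  177.1 -102.1] dr [-18.2 -39.7  79.9] |91| j [-1.287  0.22   1.527 -0.     1.395 -0.126] F [0.4 0.1 0.2] open 1.004
```

Request:
{"op": "servo_tool", "data": {"motion": [{"dr": [-1.5, -3.3, 6.65], "offset": [15, 14, -4], "hand": -1}, {"dr": [-1.5, -3.3, 6.65], "offset": [15, 14, -4], "hand": -1}, {"dr": [-1.5, -3.3, 6.65], "offset": [15, 14, -4], "hand": -1}, {"dr": [-1.5, -3.3, 6.65], "offset": [15, 14, -4], "hand": -1}]}}

```text
clock: 2.0
tool_pos: [0.3097, -0.5167, 0.2067]
ee_rot: [2.917, -0.119, 0.895]
wrist_force: [0.4, 0.7, 0.3]
opening: 0.724
finger_force: 0.0
```

Request:
{"op": "servo_tool", "data": {"motion": [{"dr": [-1.5, -3.3, 6.65], "offset": [15, 14, -5], "hand": -1}, {"dr": [-1.5, -3.3, 6.65], "offset": [15, 14, -5], "hand": -1}, {"dr": [-1.5, -3.3, 6.65], "offset": [15, 14, -5], "hand": -1}, {"dr": [-1.5, -3.3, 6.65], "offset": [15, 14, -5], "hand": -1}]}}

```text
clock: 2.4
tool_pos: [0.3695, -0.4607, 0.1868]
ee_rot: [2.665, -0.119, 1.392]
wrist_force: [0.9, -0.7, -0.2]
opening: 0.356
finger_force: 0.0
```

Request:
{"op": "servo_tool", "data": {"motion": [{"dr": [-1.5, -3.3, 6.65], "offset": [14, 14, -5], "hand": -1}, {"dr": [-1.5, -3.3, 6.65], "offset": [14, 14, -5], "hand": -1}, {"dr": [-1.5, -3.3, 6.65], "offset": [14, 13, -5], "hand": -1}, {"dr": [-1.5, -3.3, 6.65], "offset": [14, 13, -5], "hand": -1}]}}

```text
clock: 2.8
tool_pos: [0.4253, -0.4068, 0.1666]
ee_rot: [2.444, -0.001, 1.872]
wrist_force: [-0.3, -0.5, -0.8]
opening: 0.03
finger_force: 0.0
```

```bash
python3 - <<'E'
from h import *
goal(CO+CR@[-.100,0,.006],TA)
E
```

```text
t 2.8 pos [ 0.4253 -0.4068  0.1666] off mm [ 37.1  10.7 -46.1] dr [-0.1 -0.  -0.2] |0| j [-1.295  0.112  1.92   0.747  1.239 -1.897] F [-0.3 -0.5 -0.8] open 0.03
```

Request:
{"op": "servo_tool", "data": {"motion": [{"dr": [0, 0, 0], "offset": [21, 6, -26], "hand": -1}, {"dr": [0, 0, 0], "offset": [20, 6, -25], "hand": -1}, {"dr": [0, 0, 0], "offset": [12, 4, -15], "hand": -1}, {"dr": [0, 0, 0], "offset": [8, 2, -10], "hand": -1}, {"dr": [0, 0, 0], "offset": [0, 0, 0], "hand": -1}]}}

```text
clock: 3.3
tool_pos: [0.4862, -0.388, 0.0892]
ee_rot: [2.446, -0.006, 1.869]
wrist_force: [0.1, 0.0, -1.3]
opening: 0.004
finger_force: 0.0
```

```bash
python3 - <<'E'
from h import *
goal(CO+CR@[-.058,0,.006],TA)
E
```

```text
t 3.3 pos [ 0.4862 -0.388   0.0892] off mm [ 2.  -0.2 -0.9] dr [-0.3 -0.2  0. ] |0| j [-1.172  0.262  1.918  0.82   1.061 -1.922] F [ 0.1  0.  -1.3] open 0.004
```

Request:
{"op": "servo_tool", "data": {"motion": [{"dr": [0, 0, 0], "offset": [9.1, 2.8, 8], "hand": -1}, {"dr": [0, 0, 0], "offset": [9.1, 2.8, 8], "hand": -1}, {"dr": [0, 0, 0], "offset": [9.1, 2.8, 8], "hand": -1}, {"dr": [0, 0, 0], "offset": [9.1, 2.8, 8], "hand": -1}]}}

```text
clock: 3.7
tool_pos: [0.5235, -0.3787, 0.1247]
ee_rot: [2.445, -0.001, 1.867]
wrist_force: [0.1, -0.2, -0.9]
opening: 0.011
finger_force: 0.3
```

Request:
{"op": "servo_tool", "data": {"motion": [{"dr": [0, 0, 0], "offset": [11.6, 3.6, 5], "hand": -1}, {"dr": [0, 0, 0], "offset": [11.6, 3.6, 5], "hand": -1}, {"dr": [0, 0, 0], "offset": [11.6, 3.6, 5], "hand": -1}, {"dr": [0, 0, 0], "offset": [11.6, 3.6, 5], "hand": -1}, {"dr": [0, 0, 0], "offset": [0, 0, 0], "hand": -1}]}}

```text
clock: 4.2
tool_pos: [0.5703, -0.3626, 0.1431]
ee_rot: [2.445, -0.004, 1.869]
wrist_force: [0.8, -0.3, 0.4]
opening: 0.0
finger_force: 0.0
```

```bash
cat >> h.py <<'E'
def bailz():
    for n in ("top","side"):
        c=eyes.capture(n); W=cloud(c); L=(W-CO)@CR
        m=(abs(L[...,1])<.028)&(abs(L[...,0]+.04)<.06)&(L[...,2]>.02)&(L[...,2]<.16)&(c["color"].max(-1)<70)
        print(n,"dark pts",m.sum(),np.nanmedian(L[m],0).round(3) if m.any() else "")
E
python3 - <<'E'
from h import *
goal(CO+CR@[-.160,0,.15],TA); bailz()
E
```

```text
t 4.2 pos [ 0.5703 -0.3626  0.1431] off mm [-39.3 -12.4 115.9] dr [-0.2 -0.1 -0. ] |0| j [-1.012  0.237  1.827  0.803  1.04  -1.719] F [ 0.8 -0.3  0.4] open 0.0
top dark pts 81 [-0.033  0.018  0.059]
side dark pts 411 [-0.055  0.007  0.106]
```

Request:
{"op": "servo_tool", "data": {"motion": [{"dr": [0, 0, 0], "offset": [-12, -4, 15], "hand": -1}, {"dr": [0, 0, 0], "offset": [-18, -5, 23], "hand": -1}, {"dr": [0, 0, 0], "offset": [-25, -6, 30], "hand": -1}, {"dr": [0, 0, 0], "offset": [-25, -6, 30], "hand": -1}, {"dr": [0, 0, 0], "offset": [-25, 40, 10], "hand": 0}]}}

```text
clock: 4.8
tool_pos: [0.4634, -0.3502, 0.2548]
ee_rot: [2.444, 0.004, 1.863]
wrist_force: [0.1, 0.2, 1.6]
opening: 0.043
finger_force: 0.0
```

```bash
cat >> h.py <<'E'
TR=np.c_[RR[:,1],RR[:,2],RR[:,0]]; flip=lambda T:T*[-1,-1,1]
E
python3 - <<'E'
from h import *
print(RR.round(3).tolist())
goal(BL+RR@[-.09,0,.0],TR); bailz()
c=eyes.capture("top"); save(c,"t1.png"); cv2.imwrite("pics/t1c.png",cv2.resize(cv2.imread("pics/t1.png")[170:290,270:450],(720,480)))
E
```

```text
[[0.634, -0.162, 0.756], [0.104, 0.987, 0.124], [-0.766, 0.0, 0.643]]
t 4.8 pos [ 0.4634 -0.3502  0.2548] off mm [  40.   115.2 -104.6] dr [ 0.2 -0.  -7.4] |7| j [-1.185 -0.082  1.937  0.727  1.292 -1.689] F [0.1 0.2 1.6] open 0.043
top dark pts 123 [-0.031  0.004  0.124]
side dark pts 91 [-0.03   0.007  0.13 ]
```

View pics/t1c.png

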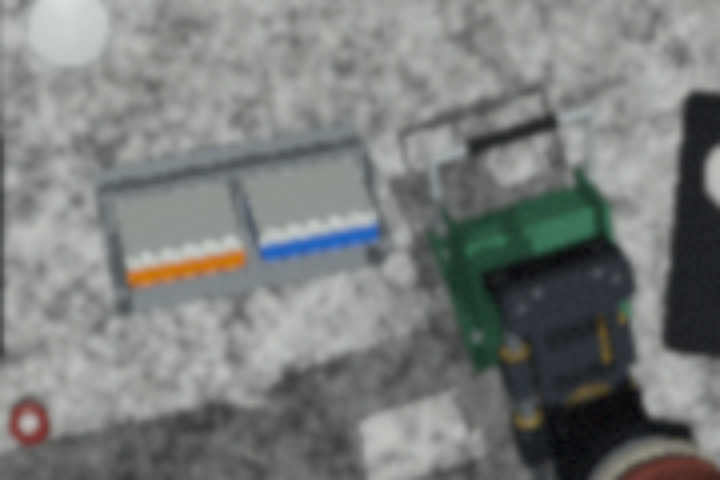

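```bash
python3 - <<'E'
from h import *
for n in ("top","side"):
    W=np.load(n+"0.npz")["W"].reshape(-1,3)
    L=(W-BL)@RR; b=L[(abs(L[:,1])<.05)&(L[:,2]<-.014)&(L[:,2]>-.08)&(abs(L[:,0])<.08)&(W[:,2]>.006)]
    print(n,"behind blue",len(b)); print((b[b[:,0].argsort()][:40:2]*1000).round().tolist())
    L=(W-CO)@CR; k=(L[:,2]>.058)&(L[:,2]<.07)&(L[:,0]>-.056)&(L[:,0]<0)&(abs(L[:,1])<.07)
    print("cheek y",np.sort((L[k,1]*1000).round().astype(int)).tolist()[::3])
    k=(abs(L[:,2])<.005)&(L[:,0]>-.078)&(L[:,0]<-.03)&(abs(L[:,1])<.05); print("rail y",np.sort((L[k,1]*1000).round().astype(int)).tolist()[::2])
W=cloud(eyes.capture("top")).reshape(-1,3); L=(W-CO)@CR; k=(L[:,2]>.1)&(L[:,2]<.16)&(L[:,0]>-.05)&(L[:,0]<0)&(abs(L[:,1])<.08)
print("bail y",np.sort((L[k,1]*1000).round().astype(int)).tolist()[::3])
E
```

```text
top behind blue 148
[[-35.0, -49.0, -14.0], [-33.0, -35.0, -16.0], [-32.0, 31.0, -15.0], [-28.0, -31.0, -18.0], [-23.0, -42.0, -23.0], [-18.0, -44.0, -17.0], [-18.0, -46.0, -27.0], [-14.0, -49.0, -33.0], [-4.0, -42.0, -37.0], [-2.0, -43.0, -36.0], [4.0, 40.0, -14.0], [8.0, -46.0, -52.0], [13.0, -49.0, -56.0], [21.0, 43.0, -17.0], [23.0, -43.0, -57.0], [24.0, -45.0, -65.0], [26.0, -42.0, -65.0], [29.0, -12.0, -78.0], [32.0, -25.0, -72.0], [33.0, -37.0, -71.0]]
cheek y [-62, -60, -59, -54, -53, -51, -50, -50, -50, -50, -49, -49, -49, -44, -42, -37, -26, -21, -18, -10, -1, 1, 5, 9, 18, 20, 22, 26, 34, 38, 44, 46, 48, 48, 48, 49, 49, 49, 50, 51, 52, 54, 54, 55]
rail y [-49, -48, -48, -44, -43, -41, -41, -41, -41, -40, -40, -39, -38, -38, -37, -37, -36, -35, -35, -34, -33, -33, -32, -32, -32, -32, -31, -31, -30, -29, 24, 26, 26, 27, 28, 28, 29, 29, 29, 30, 31, 31, 32, 32, 33, 34, 34, 35, 35, 36, 37, 37, 37, 37, 38, 39, 40, 44, 46, 48, 48, 48, 49, 50]
side behind blue 11
[[-36.0, -25.0, -14.0], [-36.0, 32.0, -16.0], [-36.0, -31.0, -16.0], [-33.0, 39.0, -17.0], [-25.0, -42.0, -26.0], [-21.0
[... 160 characters left out ...]
 -42, -31, -10, -2, 3, 14, 26, 44, 46, 46, 47, 47, 47, 47, 48, 48, 48, 49, 49, 50, 50, 50, 50, 51, 51, 51, 52, 52, 52, 53, 53, 54, 54, 54, 54, 56, 56, 57, 58, 62]
rail y [-50, -49, -49, -49, -45, -43, -40, -39, -38, -37, -36, -36, -35, -34, -33, -32, -30, -30, -29, -28, -28, -28, -27, -26, -21, 27, 28, 29, 30, 31, 31, 32, 33, 33, 34, 36, 37, 37, 37, 38, 38, 40, 40, 41, 43, 44, 45, 47, 47, 47, 48, 48, 48, 49, 49]
bail y [-63, -62, -61, -59, -59, -58, -57, -57, -56, -55, -50, -46, -45, -41, -36, -34, -33, -30, -28, -27, -25, -23, -20, -20, -19, -17, -14, -13, -12, -10, -7, -5, -4, -2, 0, 2, 4, 6, 7, 10, 11, 13, 15, 16, 18, 20, 22, 24, 25, 27, 29, 32, 37, 40, 44, 48, 50, 51, 52, 53, 53, 55, 55]
```

Request:
{"op": "servo_tool", "data": {"motion": [{"dr": [0, 0, -1.9], "offset": [5, 30, -2], "hand": 0}, {"dr": [0, 0, -1.9], "offset": [5, 30, -2], "hand": 0}, {"dr": [0, 0, -1.8], "offset": [5, 30, -15], "hand": 0}, {"dr": [0, 0, -1.8], "offset": [5, 25, -20], "hand": 0}, {"dr": [0, 0, 0], "offset": [0, 0, 0], "hand": 0}]}}

```text
clock: 5.5
tool_pos: [0.4831, -0.2252, 0.2074]
ee_rot: [2.448, -0.01, 1.742]
wrist_force: [0.0, 0.8, -0.4]
opening: 0.49
finger_force: 0.0
```

```bash
python3 - <<'E'
from h import *
goal(BL+RR@[-.09,0,.0],TR)
E
```

```text
t 5.5 pos [ 0.4831 -0.2252  0.2074] off mm [ 20.3  -9.8 -57.2] dr [-0.5 -0.4 -0.5] |1| j [-0.99  -0.325  2.232  0.741  1.062 -1.475] F [ 0.   0.8 -0.4] open 0.49
```

Request:
{"op": "servo_tool", "data": {"motion": [{"dr": [0, 0, 0], "offset": [10, -5, -28], "hand": 0}, {"dr": [0, 0, 0], "offset": [10, -5, -29], "hand": 0}, {"dr": [0, 0, 0], "offset": [13, 2, -15], "hand": 0}, {"dr": [0, 0, 0], "offset": [0, 0, 0], "hand": 0}]}}

```text
clock: 5.9
tool_pos: [0.517, -0.2373, 0.137]
ee_rot: [2.448, -0.008, 1.739]
wrist_force: [-0.1, 0.0, 0.2]
opening: 0.498
finger_force: 0.0
```

```bash
python3 - <<'E'
from h import *
goal(BL+RR@[-.012,0,.0],TR)
c=eyes.capture("side"); save(c,"s2.png"); cv2.imwrite("pics/s2c.png",cv2.resize(cv2.imread("pics/s2.png")[130:290,250:450],(750,600),interpolation=cv2.INTER_CUBIC))
W=cloud(c); L=(W-BL)@RR; bl=(c["color"][...,2]>c["color"][...,0]*1.8)&(abs(L[...,0])<.07)&(abs(L[...,1])<.06)&(abs(L[...,2])<.03)
print(bl.sum(),np.percentile(L[bl],[3,50,97],axis=0).round(3).tolist() if bl.any() else "")
E
```

```text
t 5.9 pos [ 0.517  -0.2373  0.137 ] off mm [ 35.8  10.5 -46.5] dr [-0.4 -0.3 -0.3] |1| j [-0.935 -0.114  2.209  0.831  0.89  -1.592] F [-0.1  0.   0.2] open 0.498
95 [[-0.039, -0.038, -0.013], [-0.037, 0.006, -0.005], [-0.031, 0.04, 0.003]]
```

View pics/s2c.png

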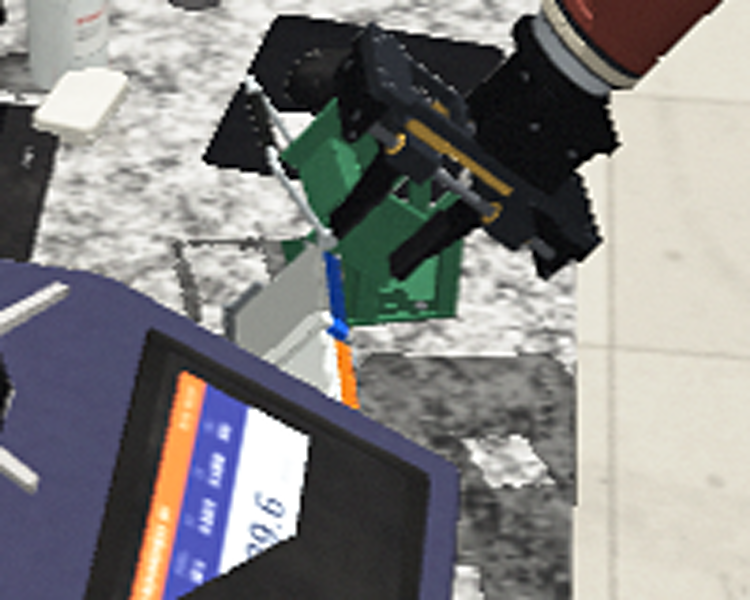

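Request:
{"op": "servo_tool", "data": {"motion": [{"dr": [0, 0, 0], "offset": [10, 6, -13], "hand": 0}, {"dr": [0, 0, 0], "offset": [10, 2, -13], "hand": 0}, {"dr": [0, 0, 0], "offset": [9, 1.5, -12], "hand": 0}, {"dr": [0, 0, 0], "offset": [6.8, 1, -8.5], "hand": 0}, {"dr": [0, 0, 0], "offset": [0, 0, 0], "hand": 0}]}}

```text
clock: 6.45
tool_pos: [0.553, -0.2273, 0.0929]
ee_rot: [2.446, -0.004, 1.739]
wrist_force: [0.2, 0.4, -0.4]
opening: 0.498
finger_force: 0.0
```

```bash
python3 - <<'E'
from h import *
goal(BL+RR@[-.012,0,.0],TR)
E
```

```text
t 6.45 pos [ 0.553  -0.2273  0.0929] off mm [-0.2  0.5 -2.4] dr [-0.2 -0.2 -0.3] |0| j [-0.852  0.027  2.178  0.916  0.763 -1.649] F [ 0.2  0.4 -0.4] open 0.498
```

Request:
{"op": "servo_tool", "data": {"motion": [{"dr": [0, 0, 0], "offset": [0, 0, -1], "hand": -1}, {"dr": [0, 0, 0], "offset": [0, 0, 0], "hand": -1}, {"dr": [0, 0, 0], "offset": [0, 0, 0], "hand": -1}, {"dr": [0, 0, 0], "offset": [0, 0, 0], "hand": -1}, {"dr": [0, 0, 0], "offset": [0, 0, 0], "hand": -1}]}}

```text
clock: 6.95
tool_pos: [0.5527, -0.2276, 0.0927]
ee_rot: [2.445, -0.003, 1.738]
wrist_force: [-4.2, -0.1, 4.5]
opening: 0.271
finger_force: 30.0
```

Request:
{"op": "servo_tool", "data": {"motion": [{"dr": [0, 0, 0], "offset": [-7, -1, 10], "hand": -1}, {"dr": [0, 0, 0], "offset": [-12, -2, 16], "hand": -1}, {"dr": [0, 0, 0], "offset": [-15, -2, 20], "hand": -1}, {"dr": [0, 0, 0], "offset": [-15, -2, 22], "hand": -1}, {"dr": [0, 0, 0], "offset": [-15, -2, 25], "hand": -1}]}}

```text
clock: 7.45
tool_pos: [0.4875, -0.2355, 0.1849]
ee_rot: [2.447, -0.005, 1.739]
wrist_force: [1.3, 0.3, -1.2]
opening: 0.27
finger_force: 30.0
```

```bash
python3 - <<'E'
from h import *
goal(CO+CR@[-.19,0,.05],flip(TA))
c=eyes.capture("side"); save(c,"s3.png"); cv2.imwrite("pics/s3c.png",cv2.resize(cv2.imread("pics/s3.png")[130:290,250:450],(750,600),interpolation=cv2.INTER_CUBIC))
E
```

```text
t 7.45 pos [ 0.4875 -0.2355  0.1849] off mm [ -48.1 -167.8   32.8] dr [ 108.7   26.2 -133.4] |174| j [-0.995 -0.264  2.232  0.767  1.014 -1.528] F [ 1.3  0.3 -1.2] open 0.27
```

View pics/s3c.png

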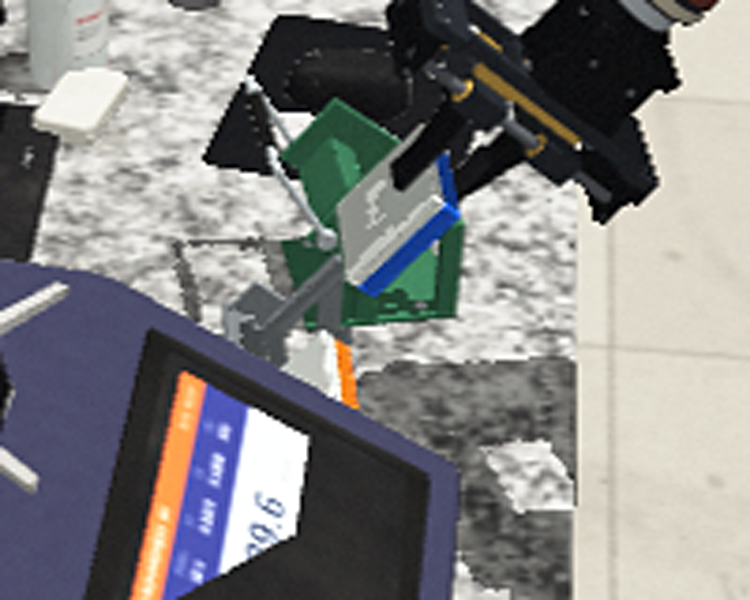

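Request:
{"op": "servo_tool", "data": {"motion": [{"dr": [0, 0, 0], "offset": [-5, 0, 20], "hand": -1}, {"dr": [5.18, 1.25, -6.35], "offset": [-4, 0, 20], "hand": -1}, {"dr": [5.18, 1.25, -6.35], "offset": [-4, 0, 20], "hand": -1}, {"dr": [5.18, 1.25, -6.35], "offset": [-2, -5, 0], "hand": -1}, {"dr": [5.18, 1.25, -6.35], "offset": [-2, -8, 0], "hand": -1}]}}

```text
clock: 8.0
tool_pos: [0.4716, -0.2491, 0.2458]
ee_rot: [2.558, -0.358, 1.266]
wrist_force: [0.1, 0.0, -1.5]
opening: 0.278
finger_force: 30.0
```

Request:
{"op": "servo_tool", "data": {"motion": [{"dr": [5.18, 1.25, -6.35], "offset": [-2, -10, 0], "hand": -1}, {"dr": [5.18, 1.25, -6.35], "offset": [-2, -10, 0], "hand": -1}, {"dr": [5.18, 1.25, -6.35], "offset": [-2, -10, 0], "hand": -1}, {"dr": [5.18, 1.25, -6.35], "offset": [-2, -10, 0], "hand": -1}, {"dr": [5.18, 1.25, -6.35], "offset": [-2, -10, 0], "hand": -1}]}}

```text
clock: 8.5
tool_pos: [0.4614, -0.2992, 0.2445]
ee_rot: [2.978, -0.639, 0.496]
wrist_force: [0.5, -0.4, -1.6]
opening: 0.276
finger_force: 30.0
```

Request:
{"op": "servo_tool", "data": {"motion": [{"dr": [5.18, 1.25, -6.35], "offset": [-2, -10, 0], "hand": -1}, {"dr": [5.18, 1.25, -6.35], "offset": [-2, -10, 0], "hand": -1}, {"dr": [5.18, 1.25, -6.35], "offset": [-2, -10, 0], "hand": -1}, {"dr": [5.18, 1.25, -6.35], "offset": [-2, -10, 0], "hand": -1}, {"dr": [5.18, 1.25, -6.35], "offset": [-2, -10, 0], "hand": -1}]}}

```text
clock: 9.0
tool_pos: [0.4514, -0.3493, 0.2445]
ee_rot: [-2.758, -0.554, -0.382]
wrist_force: [1.0, -0.0, -1.8]
opening: 0.278
finger_force: 30.0
```

```bash
python3 - <<'E'
from h import *
goal(CO+CR@[-.19,0,.05],flip(TA))
E
```

```text
t 9.0 pos [ 0.4514 -0.3493  0.2445] off mm [-12.1 -53.9 -26.8] dr [ 36.    8.6 -44.3] |58| j [-1.188 -0.099  1.958  0.693  1.277  0.449] F [ 1.  -0.  -1.8] open 0.278
```

Request:
{"op": "servo_tool", "data": {"motion": [{"dr": [5.14, 1.23, -6.33], "offset": [-2, -8, 0], "hand": -1}, {"dr": [5.14, 1.23, -6.33], "offset": [-2, -8, 0], "hand": -1}, {"dr": [5.14, 1.23, -6.33], "offset": [-2, -8, 0], "hand": -1}, {"dr": [5.14, 1.23, -6.33], "offset": [-2, -8, -5], "hand": -1}, {"dr": [5.14, 1.23, -6.33], "offset": [-2, -8, -7], "hand": -1}]}}

```text
clock: 9.5
tool_pos: [0.4416, -0.3896, 0.2329]
ee_rot: [-2.476, -0.182, -1.048]
wrist_force: [-1.1, -0.6, -1.0]
opening: 0.273
finger_force: 30.0
```

Request:
{"op": "servo_tool", "data": {"motion": [{"dr": [5.14, 1.23, -6.33], "offset": [-1, -7, -7], "hand": -1}, {"dr": [5.14, 1.23, -6.33], "offset": [-1, -7, -8], "hand": -1}, {"dr": [0, 0, 0], "offset": [0, 0, 0], "hand": -1}]}}

```text
clock: 9.8
tool_pos: [0.439, -0.403, 0.2161]
ee_rot: [-2.445, -0.001, -1.27]
wrist_force: [0.0, 0.1, -1.1]
opening: 0.272
finger_force: 30.0
```

```bash
cat >> h.py <<'E'
def boxpose(n,pt,Rm,kind,r=.075):
    "white/colour face plane of the box seen: refine; returns in cradle frame"
    c=eyes.capture(n); W=cloud(c); C=c["color"].astype(int); L=(W-pt)@Rm
    near=(np.abs(L)<r).all(-1)
    if kind=="blue": m=(C[...,2]>C[...,0]*1.6)&(C[...,2]>C[...,1]*1.2)
    else: m=(C[...,0]>C[...,2]*2)&(C[...,0]>C[...,1]*1.3)
    m&=near; q=L[m]
    print(n,kind,m.sum()," bed pctl",(np.percentile(q,[2,25,50,75,98],axis=0)*1000).round(1).tolist() if m.sum()>5 else "")
    if m.sum()>150:
        k=abs(q[:,2]-np.median(q[:,2]))<.006; A=np.c_[q[k,:2],np.ones(k.sum())]
        s=np.linalg.lstsq(A,q[k,2],rcond=None)[0]
        bx=cv2.minAreaRect((q[k,:2]*1000).astype(np.float32)); print("  plane slopes",s.round(3),"rect",np.round(bx[0],1),np.round(bx[1],1),round(bx[2],1))
    return c
E
python3 - <<'E'
from h import *
goal(CO+CR@[-.125,0,.018],flip(TA))
s=ctrl.sense()["tool_pos"]; print("tool bed",((s-CO)@CR).round(4))
for n in ("top","side"): boxpose(n,CO,CR,"blue",.25)
E
```

```text
t 9.8 pos [ 0.439  -0.403   0.2161] off mm [ 16.9   4.8 -68.8] dr [ 0.1 -0.  -0.1] |0| j [-1.267  0.052  1.881  0.731  1.293  1.333] F [ 0.   0.1 -1.1] open 0.272
tool bed [-0.189   0.0004  0.0488]
top blue 426  bed pctl [[-212.1, -148.5, 49.4], [-187.8, -4.4, 60.3], [-155.6, 20.7, 62.1], [-140.7, 31.9, 63.6], [224.1, 40.3, 244.3]]
  plane slopes [ 0.023 -0.007  0.066] rect [-171.9    2.2] [77.9 84.6] 88.3
side blue 653  bed pctl [[-214.0, -38.4, 39.4], [-191.0, -10.4, 59.2], [-171.1, 16.1, 61.3], [-152.3, 36.7, 62.9], [-134.6, 44.4, 68.3]]
  plane slopes [ 0.008 -0.022  0.063] rect [-173.7    3.8] [87.8 80.4] 89.6
```

Request:
{"op": "servo_tool", "data": {"motion": [{"dr": [0, 0, 0], "offset": [4.3, 0.4, -22], "hand": -1}, {"dr": [0, 0, 0], "offset": [4.3, 0.4, -22], "hand": -1}, {"dr": [0, 0, 0], "offset": [4.2, 0.5, -22.4], "hand": -1}, {"dr": [0, 0, 0], "offset": [0, 0, 0], "hand": -1}]}}

```text
clock: 10.3
tool_pos: [0.4521, -0.3993, 0.1489]
ee_rot: [-2.445, -0.001, -1.265]
wrist_force: [-0.7, 0.6, -0.4]
opening: 0.277
finger_force: 30.0
```

```bash
python3 - <<'E'
from h import *
goal(CO+CR@[-.057,-.0025,.013],flip(TA))
for n in ("top","side"): boxpose(n,CO,CR,"blue",.17)
E
```

```text
t 10.3 pos [ 0.4521 -0.3993  0.1489] off mm [ 42.7  10.5 -56.9] dr [ 0.1 -0.1 -0.4] |0| j [-1.241  0.15   1.916  0.766  1.183  1.253] F [-0.7  0.6 -0.4] open 0.277
top blue 348  bed pctl [[-152.7, -35.4, 15.9], [-130.0, 5.0, 27.5], [-98.0, 22.6, 28.9], [-83.5, 32.7, 30.4], [-69.2, 40.0, 32.9]]
  plane slopes [ 0.011 -0.016  0.031] rect [-111.9   -0. ] [87.1 80.9] 1.2
side blue 606  bed pctl [[-153.8, -40.1, 15.7], [-130.7, -14.0, 26.7], [-111.0, 13.9, 28.8], [-92.3, 34.3, 30.3], [-74.8, 42.8, 33.8]]
  plane slopes [ 0.004 -0.023  0.03 ] rect [-114.8    2.2] [82.  92.5] 0.9
```

Request:
{"op": "servo_tool", "data": {"motion": [{"dr": [0, 0, 0], "offset": [11, 2.7, -14.5], "hand": -1}, {"dr": [0, 0, 0], "offset": [11, 2.7, -14.5], "hand": -1}, {"dr": [0, 0, 0], "offset": [10, 2.5, -13.5], "hand": -1}, {"dr": [0, 0, 0], "offset": [7, 1.7, -9], "hand": -1}, {"dr": [0, 0, 0], "offset": [3.5, 0.9, -5], "hand": -1}]}}

```text
clock: 10.9
tool_pos: [0.4956, -0.3906, 0.096]
ee_rot: [-2.442, -0.004, -1.266]
wrist_force: [-19.8, 8.8, 26.2]
opening: 0.274
finger_force: 30.0
```

```bash
python3 - <<'E'
from h import *
goal(CO+CR@[-.057,-.0025,.013],flip(TA))
for n in ("top","side"): boxpose(n,CO,CR,"blue",.10)
E
```

```text
t 10.9 pos [ 0.4956 -0.3906  0.096 ] off mm [-0.8  1.7 -3.9] dr [ 0.2  0.1 -0.4] |0| j [-1.159  0.264  1.901  0.822  1.061  1.226] F [-19.8   8.8  26.2] open 0.274
top blue 164  bed pctl [[-83.0, 9.2, 15.0], [-75.0, 17.7, 25.9], [-56.5, 24.6, 27.8], [-40.9, 31.6, 29.2], [-23.1, 35.5, 32.1]]
  plane slopes [ 0.019 -0.037  0.03 ] rect [-52.9  22.1] [27.4 63.9] 89.1
side blue 296  bed pctl [[-84.5, -44.9, 15.8], [-74.1, -22.2, 24.9], [-60.4, 8.1, 27.1], [-49.3, 28.7, 28.9], [-33.3, 40.3, 34.9]]
  plane slopes [ 0.012 -0.012  0.028] rect [-59.2  -3.5] [54.  95.7] 3.8
```

Request:
{"op": "servo_tool", "data": {"motion": [{"dr": [0, 0, 0], "offset": [-2.2, 0.8, 2.3], "hand": -1}, {"dr": [0, 0, 0], "offset": [0, 0, 0], "hand": -1}]}}

```text
clock: 11.2
tool_pos: [0.4927, -0.3909, 0.098]
ee_rot: [-2.444, -0.006, -1.269]
wrist_force: [0.1, 0.1, -1.5]
opening: 0.278
finger_force: 30.0
```

```bash
python3 - <<'E'
from h import *
goal(CO+CR@[-.057,-.0025,.013],flip(TA))
s=ctrl.sense(); print(((s["tool_pos"]-CO)@CR).round(4),(s["wrist_force"]@CR).round(1))
c=boxpose("side",CO,CR,"blue",.10)
save(c,"s4.png"); cv2.imwrite("pics/s4c.png",cv2.resize(cv2.imread("pics/s4.png")[130:230,290:415],(750,600),interpolation=cv2.INTER_CUBIC))
E
```

```text
t 11.2 pos [ 0.4927 -0.3909  0.098 ] off mm [ 2.   2.1 -6. ] dr [ 0.3  0.1 -0.2] |0| j [-1.163  0.256  1.906  0.819  1.063  1.228] F [ 0.1  0.1 -1.5] open 0.278
[-0.0633 -0.0039  0.0149] [ 1.2  0.1 -0.8]
side blue 321  bed pctl [[-88.0, -42.7, 14.4], [-77.5, -23.0, 24.5], [-62.7, 7.9, 26.3], [-50.8, 28.9, 27.9], [-33.0, 39.8, 35.9]]
  plane slopes [ 0.002 -0.016  0.027] rect [-60.8  -0.5] [60.5 91.9] 4.7
```

View pics/s4c.png

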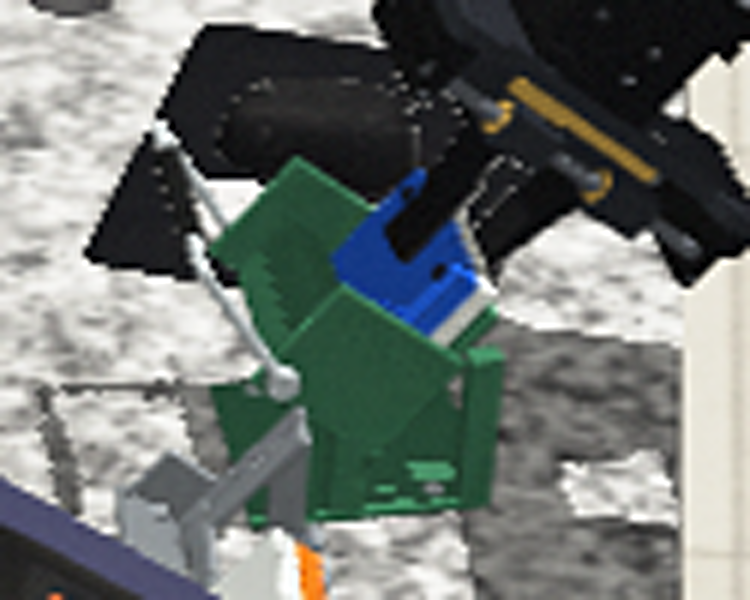

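Request:
{"op": "servo_tool", "data": {"motion": [{"dr": [0, 0, 0], "offset": [-1.3, -0.4, -1.5], "hand": -1}, {"dr": [0, 0, 0], "offset": [0, 0, 0], "hand": -0.1}, {"dr": [0, 0, 0], "offset": [0, 0, 0], "hand": -0.1}, {"dr": [0, 0, 0], "offset": [0, 0, 0], "hand": -0.1}, {"dr": [0, 0, 0], "offset": [0, 0, 0], "hand": -0.1}]}}

```text
clock: 11.75
tool_pos: [0.4915, -0.391, 0.096]
ee_rot: [-2.444, -0.005, -1.268]
wrist_force: [-0.9, 0.8, -0.6]
opening: 0.439
finger_force: 0.0
```

```bash
python3 - <<'E'
from h import *
goal(CO+CR@[-.15,-.002,.012],flip(TA))
s=ctrl.sense(); print(((s["tool_pos"]-CO)@CR).round(4),(s["wrist_force"]@CR).round(1))
for n in ("top","side"): boxpose(n,CO,CR,"blue",.10)
E
```

```text
t 11.75 pos [ 0.4915 -0.391   0.096 ] off mm [-54.7 -15.2  66.6] dr [ 0.3  0.1 -0.2] |0| j [-1.165  0.258  1.908  0.82   1.062  1.223] F [-0.9  0.8 -0.6] open 0.439
[-0.0625 -0.0036  0.0127] [ 0.   1.  -0.8]
top blue 173  bed pctl [[-81.3, 9.1, 11.4], [-73.4, 18.6, 22.4], [-54.6, 26.0, 24.3], [-35.9, 32.9, 26.0], [-19.0, 38.5, 28.6]]
  plane slopes [ 0.012 -0.02   0.026] rect [-49.5  23.2] [28.7 65.2] 86.2
side blue 280  bed pctl [[-84.0, -39.6, 11.9], [-75.7, -7.5, 20.6], [-62.4, 10.2, 23.1], [-49.8, 28.9, 24.6], [-31.8, 42.5, 32.2]]
  plane slopes [ 0.022 -0.005  0.024] rect [-61.6  -5.1] [ 45.5 103.4] 20.5
```

Request:
{"op": "servo_tool", "data": {"motion": [{"dr": [0, 0, 0], "offset": [-8, -2.5, 10], "hand": -0.1}, {"dr": [0, 0, 0], "offset": [-15, -4.5, 18], "hand": -0.1}, {"dr": [0, 0, 0], "offset": [-25, -7, 31], "hand": 0}, {"dr": [0, 0, 0], "offset": [-15, 20, 25], "hand": 0}, {"dr": [0, 0, 0], "offset": [0, 50, 10], "hand": 0}]}}

```text
clock: 12.35
tool_pos: [0.4275, -0.3407, 0.1941]
ee_rot: [-2.444, -0.012, -1.274]
wrist_force: [0.3, 0.8, 1.5]
opening: 0.497
finger_force: 0.0
```

```bash
python3 - <<'E'
from h import *
for n in ("top","side"): c=boxpose(n,CO,CR,"blue",.10)
for n in ("top","side"): boxpose(n,OR,RR,"orange",.06)
goal(OR+RR@[-.09,0,.0],flip(TR))
save(c,"s5.png"); cv2.imwrite("pics/s5c.png",cv2.resize(cv2.imread("pics/s5.png")[130:230,290:415],(750,600),interpolation=cv2.INTER_CUBIC))
E
```

```text
top blue 506  bed pctl [[-84.7, -47.6, 11.2], [-76.3, -22.9, 22.5], [-57.8, -2.7, 24.4], [-38.9, 19.1, 25.8], [-19.0, 37.4, 28.6]]
  plane slopes [0.019 0.001 0.026] rect [-50.8  -2.3] [80.4 71.5] 85.2
side blue 363  bed pctl [[-84.2, -38.9, 12.1], [-75.9, -21.7, 21.5], [-64.3, -1.9, 23.1], [-53.3, 23.5, 24.4], [-33.3, 44.3, 27.9]]
  plane slopes [ 0.028 -0.005  0.025] rect [-56.4   4.2] [94.  57.9] 89.6
top orange 100  bed pctl [[-41.6, -40.4, -11.0], [-38.8, -22.3, -7.6], [-37.1, -3.0, -4.7], [-34.8, 17.5, -1.6], [-30.1, 36.1, 1.6]]
side orange 65  bed pctl [[-40.1, -39.9, -12.4], [-38.7, -27.8, -8.9], [-38.1, -9.3, -5.2], [-37.5, 5.4, -1.8], [-35.6, 17.8, 2.0]]
t 12.55 pos [ 0.4282 -0.3357  0.1908] off mm [ 60.2 192.8 -41.4] dr [ 0.4  0.1 -8. ] |8| j [-1.246 -0.079  2.063  0.746  1.239  1.307] F [0.7 0.5 0.7] open 0.5
```

View pics/s5c.png

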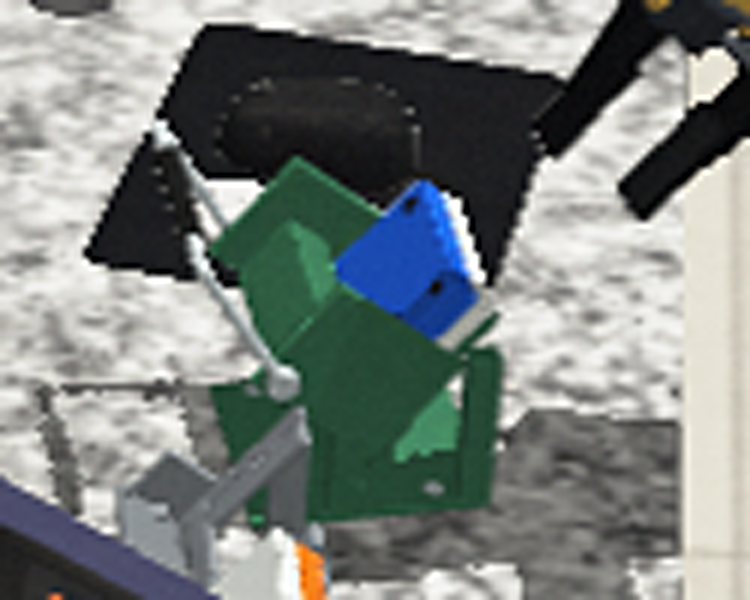

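Request:
{"op": "servo_tool", "data": {"motion": [{"dr": [0, 0, -2], "offset": [6, 39, 5], "hand": 0}, {"dr": [0, 0, -2], "offset": [6, 39, 5], "hand": 0}, {"dr": [0, 0, -2], "offset": [6, 39, 5], "hand": 0}, {"dr": [0, 0, -2], "offset": [10, 39, 0], "hand": 0}, {"dr": [0, 0, 0], "offset": [10, 37, -10], "hand": 0}]}}

```text
clock: 13.05
tool_pos: [0.4674, -0.1432, 0.1968]
ee_rot: [-2.442, -0.007, -1.411]
wrist_force: [-0.4, -0.3, -0.0]
opening: 0.496
finger_force: 0.0
```

Request:
{"op": "servo_tool", "data": {"motion": [{"dr": [0, 0, 0], "offset": [11, 0, -23], "hand": 0}, {"dr": [0, 0, 0], "offset": [11, 0, -23], "hand": 0}, {"dr": [0, 0, 0], "offset": [0, 0, 0], "hand": 0}]}}

```text
clock: 13.35
tool_pos: [0.4879, -0.1416, 0.1458]
ee_rot: [-2.447, -0.0, -1.407]
wrist_force: [-1.0, 0.4, -0.8]
opening: 0.499
finger_force: 0.0
```

```bash
python3 - <<'E'
from h import *
goal(OR+RR@[-.015,-.001,.0],flip(TR))
E
```

```text
t 13.35 pos [ 0.4879 -0.1416  0.1458] off mm [ 48.2   5.5 -53.8] dr [ 0.  -0.2 -0.1] |0| j [-0.823 -0.393  2.407  0.777  0.866  1.713] F [-1.   0.4 -0.8] open 0.499
```

Request:
{"op": "servo_tool", "data": {"motion": [{"dr": [0, 0, 0], "offset": [14, 2, -15], "hand": 0}, {"dr": [0, 0, 0], "offset": [14, 1.5, -15], "hand": 0}, {"dr": [0, 0, 0], "offset": [13, 1.2, -15], "hand": 0}, {"dr": [0, 0, 0], "offset": [8.5, 1, -10.3], "hand": 0}, {"dr": [0, 0, 0], "offset": [0, 0, 0], "hand": 0}]}}

```text
clock: 13.85
tool_pos: [0.5382, -0.1375, 0.0928]
ee_rot: [-2.445, -0.002, -1.408]
wrist_force: [0.0, 0.2, -0.1]
opening: 0.501
finger_force: 0.0
```

Request:
{"op": "servo_tool", "data": {"motion": [{"dr": [0, 0, 0], "offset": [0, 0, 0], "hand": -1}, {"dr": [0, 0, 0], "offset": [0, 0, 0], "hand": -1}, {"dr": [0, 0, 0], "offset": [0, 0, 0], "hand": -1}, {"dr": [0, 0, 0], "offset": [0, 0, 0], "hand": -1}, {"dr": [0, 0, 0], "offset": [0, 0, 0], "hand": -1}]}}

```text
clock: 14.35
tool_pos: [0.538, -0.1379, 0.0942]
ee_rot: [-2.443, -0.006, -1.409]
wrist_force: [-7.4, -1.0, 6.1]
opening: 0.278
finger_force: 29.8
```

```bash
python3 - <<'E'
from h import *
goal(OR+RR@[-.013,-.001,.0],flip(TR))
E
```

```text
t 14.35 pos [ 0.538  -0.1379  0.0942] off mm [-0.6  2.  -3.8] dr [0.3 0.1 0. ] |0| j [-0.711 -0.145  2.338  0.911  0.668  1.608] F [-7.4 -1.   6.1] open 0.278
```

Request:
{"op": "servo_tool", "data": {"motion": [{"dr": [0, 0, 0], "offset": [-7, -1, 10], "hand": -1}, {"dr": [0, 0, 0], "offset": [-12, -2, 16], "hand": -1}, {"dr": [0, 0, 0], "offset": [-15, -2, 20], "hand": -1}, {"dr": [0, 0, 0], "offset": [-15, -2, 25], "hand": -1}, {"dr": [0, 0, 0], "offset": [-12, -2, 35], "hand": -1}]}}

```text
clock: 14.85
tool_pos: [0.4751, -0.1451, 0.1983]
ee_rot: [-2.447, -0.002, -1.408]
wrist_force: [0.6, -0.5, -0.2]
opening: 0.276
finger_force: 30.0
```

```bash
python3 - <<'E'
from h import *
goal(CO+CR@[-.20,0,.06],TA)
boxpose("top",ctrl.sense()["tool_pos"],RR,"orange",.08); boxpose("side",ctrl.sense()["tool_pos"],RR,"orange",.08)
E
```

```text
t 14.85 pos [ 0.4751 -0.1451  0.1983] off mm [ -34.5 -257.8   33.5] dr [ 108.9   25.5 -133.4] |174| j [-0.861 -0.521  2.381  0.706  1.001  1.81 ] F [ 0.6 -0.5 -0.2] open 0.276
top orange 1  bed pctl 
side orange 243  bed pctl [[-24.5, -9.3, -13.2], [-21.7, 36.7, -8.0], [3.4, 40.8, -4.8], [28.4, 42.6, -1.2], [54.1, 45.4, 3.6]]
  plane slopes [-0.001  0.002 -0.005] rect [ 1.8 31.4] [100.   50.6] 37.5
```

Request:
{"op": "servo_tool", "data": {"motion": [{"dr": [0, 0, 0], "offset": [-2, -20, 15], "hand": -1}, {"dr": [0, 0, 0], "offset": [-2, -27, 15], "hand": -1}, {"dr": [0, 0, 0], "offset": [-2, -28, 15], "hand": -1}, {"dr": [-5.29, -1.24, 6.48], "offset": [-1.3, -8.3, 0], "hand": -1}, {"dr": [-5.29, -1.24, 6.48], "offset": [-1.3, -8.3, 0], "hand": -1}]}}

```text
clock: 15.45
tool_pos: [0.4681, -0.2387, 0.2443]
ee_rot: [-2.454, -0.197, -1.176]
wrist_force: [0.2, 1.1, -1.1]
opening: 0.276
finger_force: 30.0
```

Request:
{"op": "servo_tool", "data": {"motion": [{"dr": [-5.29, -1.24, 6.48], "offset": [-1.3, -8.3, 0], "hand": -1}, {"dr": [-5.29, -1.24, 6.48], "offset": [-1.3, -8.3, 0], "hand": -1}, {"dr": [-5.29, -1.24, 6.48], "offset": [-1.3, -8.3, 0], "hand": -1}, {"dr": [-5.29, -1.24, 6.48], "offset": [-1.3, -8.3, 0], "hand": -1}, {"dr": [-5.29, -1.24, 6.48], "offset": [-1.3, -8.3, 0], "hand": -1}]}}

```text
clock: 15.95
tool_pos: [0.4616, -0.2792, 0.2434]
ee_rot: [-2.696, -0.608, -0.502]
wrist_force: [0.7, -0.3, -0.6]
opening: 0.275
finger_force: 30.0
```

Request:
{"op": "servo_tool", "data": {"motion": [{"dr": [-5.29, -1.24, 6.48], "offset": [-1.3, -8.3, 0], "hand": -1}, {"dr": [-5.29, -1.24, 6.48], "offset": [-1.3, -8.3, 0], "hand": -1}, {"dr": [-5.29, -1.24, 6.48], "offset": [-1.3, -8.3, 0], "hand": -1}, {"dr": [-5.29, -1.24, 6.48], "offset": [-1.3, -8.3, 0], "hand": -1}, {"dr": [-5.29, -1.24, 6.48], "offset": [-1.3, -8.3, 0], "hand": -1}]}}

```text
clock: 16.45
tool_pos: [0.4551, -0.3207, 0.2434]
ee_rot: [3.008, -0.734, 0.442]
wrist_force: [0.4, -0.8, -1.6]
opening: 0.275
finger_force: 30.0
```

```bash
python3 - <<'E'
from h import *
goal(CO+CR@[-.20,0,.06],TA)
E
```

```text
t 16.45 pos [ 0.4551 -0.3207  0.2434] off mm [-14.6 -82.2 -11.6] dr [-52.7 -12.4  64.2] |84| j [-1.202 -0.17   2.059  0.785  1.255 -0.278] F [ 0.4 -0.8 -1.6] open 0.275
```

10 more rows of turning.

Request:
{"op": "servo_tool", "data": {"motion": [{"dr": [-5.27, -1.24, 6.42], "offset": [-1.5, -8.2, 0], "hand": -1}, {"dr": [-5.27, -1.24, 6.42], "offset": [-1.5, -8.2, 0], "hand": -1}, {"dr": [-5.27, -1.24, 6.42], "offset": [-1.5, -8.2, 0], "hand": -1}, {"dr": [-5.27, -1.24, 6.42], "offset": [-1.5, -8.2, 0], "hand": -1}, {"dr": [-5.27, -1.24, 6.42], "offset": [-1.5, -8.2, 0], "hand": -1}]}}

```text
clock: 16.95
tool_pos: [0.4476, -0.3617, 0.2433]
ee_rot: [2.552, -0.456, 1.274]
wrist_force: [-0.8, 0.3, -0.3]
opening: 0.275
finger_force: 30.0
```

Request:
{"op": "servo_tool", "data": {"motion": [{"dr": [-5.27, -1.24, 6.42], "offset": [-1.5, -8.2, -2], "hand": -1}, {"dr": [-5.27, -1.24, 6.42], "offset": [-1.5, -8.2, -2], "hand": -1}, {"dr": [-5.27, -1.24, 6.42], "offset": [-1.5, -8.2, -2], "hand": -1}, {"dr": [-5.27, -1.24, 6.42], "offset": [-1.5, -8.2, -3], "hand": -1}, {"dr": [-5.27, -1.24, 6.42], "offset": [-1.5, -8.2, -3], "hand": -1}]}}

```text
clock: 17.45
tool_pos: [0.4402, -0.4027, 0.2312]
ee_rot: [2.443, -0.002, 1.87]
wrist_force: [-1.0, 0.0, -1.0]
opening: 0.273
finger_force: 30.0
```

```bash
python3 - <<'E'
from h import *
goal(CO+CR@[-.150,0,.042],TA); print(((ctrl.sense()["tool_pos"]-CO)@CR).round(4))
for n in ("top","side"): boxpose(n,CO,CR,"orange",.26)
E
```

```text
t 17.45 pos [ 0.4402 -0.4027  0.2312] off mm [ 17.9   5.2 -49.3] dr [-0.1 -0.  -0. ] |0| j [-1.266  0.037  1.868  0.727  1.315 -1.785] F [-1.  0. -1.] open 0.273
[-0.1998  0.0003  0.0594]
top orange 371  bed pctl [[-222.3, -33.2, 63.6], [-202.5, 4.5, 71.7], [-172.1, 21.1, 73.3], [-157.8, 30.7, 74.5], [-145.8, 38.8, 76.8]]
  plane slopes [ 0.03  -0.015  0.079] rect [-182.9    1.2] [76.1 83.6] 89.3
side orange 615  bed pctl [[-222.2, -39.1, 59.7], [-198.4, -11.2, 69.1], [-180.0, 14.0, 71.1], [-161.9, 34.2, 72.4], [-144.8, 42.4, 75.3]]
  plane slopes [ 0.021 -0.017  0.075] rect [-1.833e+02 -1.000e-01] [82.3 92.1] 0.6
```

Request:
{"op": "servo_tool", "data": {"motion": [{"dr": [0, 0, 0], "offset": [6, 1.2, -17], "hand": -1}, {"dr": [0, 0, 0], "offset": [6, 1.2, -17], "hand": -1}, {"dr": [0, 0, 0], "offset": [4.7, 1.2, -16.6], "hand": -1}, {"dr": [0, 0, 0], "offset": [0, 0, 0], "hand": -1}]}}

```text
clock: 17.95
tool_pos: [0.4567, -0.3968, 0.1786]
ee_rot: [2.443, -0.011, 1.864]
wrist_force: [-0.3, 0.2, -0.4]
opening: 0.273
finger_force: 29.7
```

```bash
python3 - <<'E'
from h import *
goal(CO+CR@[-.095,-.0015,.040],TA); print(((ctrl.sense()["tool_pos"]-CO)@CR).round(4))
for n in ("top","side"): boxpose(n,CO,CR,"orange",.18)
E
```

```text
t 17.95 pos [ 0.4567 -0.3968  0.1786] off mm [ 34.2   7.8 -40.1] dr [-0.6 -0.2  0.3] |1| j [-1.232  0.109  1.898  0.753  1.221 -1.823] F [-0.3  0.2 -0.4] open 0.273
[-0.1482  0.0011  0.039 ]
top orange 324  bed pctl [[-170.0, -35.4, 42.8], [-150.6, 7.4, 51.3], [-121.8, 21.8, 52.9], [-106.1, 31.8, 54.1], [-93.4, 39.5, 56.8]]
  plane slopes [0.032 0.001 0.057] rect [-130.9    0.6] [77.8 80.5] 2.2
side orange 593  bed pctl [[-172.2, -37.7, 40.6], [-149.4, -9.9, 50.4], [-130.3, 16.1, 52.3], [-111.5, 35.5, 53.6], [-93.7, 42.6, 57.1]]
  plane slopes [ 0.028 -0.014  0.056] rect [-132.3    0.6] [81.9 90.1] 0.8
```

Request:
{"op": "servo_tool", "data": {"motion": [{"dr": [-0.3, -0.1, 0.1], "offset": [11, 2, -13], "hand": -1}, {"dr": [-0.3, -0.1, 0.1], "offset": [11, 2, -13], "hand": -1}, {"dr": [0, 0, 0], "offset": [8, 2.3, -9], "hand": -1}, {"dr": [0, 0, 0], "offset": [4.2, 1.5, -5], "hand": -1}, {"dr": [0, 0, 0], "offset": [0, 0, 0], "hand": -1}]}}

```text
clock: 18.55
tool_pos: [0.4914, -0.3909, 0.1415]
ee_rot: [2.442, 0.006, 1.869]
wrist_force: [-0.6, 0.0, -0.4]
opening: 0.274
finger_force: 29.7
```

```bash
python3 - <<'E'
from h import *
goal(CO+CR@[-.095,-.0015,.037],TA); s=ctrl.sense(); print(((s["tool_pos"]-CO)@CR).round(4),(s["wrist_force"]@CR).round(1))
for n in ("top","side"): boxpose(n,CO,CR,"orange",.13)
E
```

```text
t 18.55 pos [ 0.4914 -0.3909  0.1415] off mm [-2.8  1.2 -5. ] dr [0.3 0.2 0. ] |0| j [-1.166  0.183  1.896  0.79   1.12  -1.847] F [-0.6  0.  -0.4] open 0.274
[-0.0973 -0.0035  0.042 ] [-0.   0.2 -0.6]
top orange 281  bed pctl [[-120.3, -41.5, 45.7], [-99.6, 6.7, 54.3], [-71.0, 19.3, 55.9], [-51.0, 28.3, 57.2], [-40.2, 35.2, 59.8]]
  plane slopes [ 0.013 -0.022  0.057] rect [-80.1  -4.5] [81.1 85.4] 89.5
side orange 565  bed pctl [[-120.4, -44.6, 41.5], [-97.7, -18.2, 52.2], [-79.2, 8.7, 54.4], [-61.9, 28.6, 55.9], [-42.5, 37.9, 58.7]]
  plane slopes [ 0.025 -0.019  0.057] rect [-82.4  -7.1] [84.2 94.2] 3.4
```

Request:
{"op": "servo_tool", "data": {"motion": [{"dr": [0, 0, 0], "offset": [-1.6, 0.8, -2.4], "hand": -1}, {"dr": [0, 0, 0], "offset": [-1.6, 0.8, -2.3], "hand": -1}, {"dr": [0, 0, 0], "offset": [0, 0, 0], "hand": -1}]}}

```text
clock: 18.95
tool_pos: [0.4875, -0.3897, 0.1369]
ee_rot: [2.442, 0.006, 1.868]
wrist_force: [0.8, 0.6, -0.7]
opening: 0.274
finger_force: 30.0
```

```bash
python3 - <<'E'
from h import *
goal(CO+CR@[-.095,-.0015,.037],TA); s=ctrl.sense(); print(((s["tool_pos"]-CO)@CR).round(4),(s["wrist_force"]@CR).round(1))
for n in ("top","side"): boxpose(n,CO,CR,"orange",.13)
E
```

```text
t 18.95 pos [ 0.4875 -0.3897  0.1369] off mm [ 1.1  0.1 -0.3] dr [0.3 0.2 0.1] |0| j [-1.172  0.182  1.907  0.793  1.115 -1.858] F [ 0.8  0.6 -0.7] open 0.274
[-0.096  -0.0012  0.0364] [1.2 0.3 0.3]
top orange 275  bed pctl [[-118.6, -38.6, 39.5], [-96.8, 6.2, 48.5], [-66.5, 21.0, 50.1], [-50.0, 30.0, 51.3], [-38.5, 37.2, 54.2]]
  plane slopes [ 0.02  -0.024  0.052] rect [-79.5  -1.8] [84.7 79.5] 0.3
side orange 538  bed pctl [[-118.4, -41.3, 38.0], [-96.0, -16.3, 46.9], [-78.6, 10.3, 48.9], [-61.3, 31.9, 50.3], [-40.9, 40.9, 53.6]]
  plane slopes [ 0.027 -0.008  0.051] rect [-79.1  -1.9] [87.  89.1] 2.3
```

Request:
{"op": "servo_tool", "data": {"motion": [{"dr": [0, 0, 0], "offset": [0, 0, 0], "hand": -0.1}, {"dr": [0, 0, 0], "offset": [0, 0, 0], "hand": -0.1}, {"dr": [0, 0, 0], "offset": [0, 0, 0], "hand": -0.1}, {"dr": [0, 0, 0], "offset": [0, 0, 0], "hand": -0.1}, {"dr": [0, 0, 0], "offset": [0, 0, 0], "hand": -0.1}]}}

```text
clock: 19.55
tool_pos: [0.4881, -0.3898, 0.1372]
ee_rot: [2.442, 0.007, 1.869]
wrist_force: [-0.3, 0.5, -0.2]
opening: 0.444
finger_force: 0.0
```

```bash
python3 - <<'E'
from h import *
goal(CO+CR@[-.15,-.0015,.037],TA); s=ctrl.sense(); print(((s["tool_pos"]-CO)@CR).round(4),(s["wrist_force"]@CR).round(1))
for n in ("top","side"): c=boxpose(n,CO,CR,"orange",.13); 
for n in ("top","side"): c=boxpose(n,CO,CR,"blue",.13)
E
```

```text
t 19.55 pos [ 0.4881 -0.3898  0.1372] off mm [-33.2 -10.2  41.5] dr [0.4 0.2 0. ] |0| j [-1.171  0.183  1.906  0.793  1.115 -1.858] F [-0.3  0.5 -0.2] open 0.444
[-0.0959 -0.0015  0.0369] [ 0.1  0.6 -0.2]
top orange 262  bed pctl [[-113.0, -40.5, 39.5], [-90.6, 1.1, 47.2], [-59.1, 19.7, 48.6], [-45.0, 28.2, 49.8], [-32.0, 35.4, 52.1]]
  plane slopes [ 0.    -0.001  0.049] rect [-72.7  -3.5] [78.6 84.7] 89.9
side orange 511  bed pctl [[-113.4, -41.0, 36.7], [-94.3, -12.1, 45.2], [-75.8, 7.4, 47.0], [-58.3, 28.4, 48.5], [-35.1, 39.5, 55.8]]
  plane slopes [ 0.007 -0.007  0.048] rect [-72.9  -2. ] [82.4 88.2] 0.4
top blue 25  bed pctl [[-85.4, 34.9, 10.7], [-77.1, 36.4, 17.7], [-70.8, 37.3, 20.6], [-56.4, 38.0, 23.9], [-34.7, 38.9, 26.5]]
side blue 69  bed pctl [[-116.9, -6.6, 11.5], [-81.1, 33.0, 16.3], [-72.2, 37.8, 20.8], [-62.7, 40.0, 24.4], [-54.2, 46.5, 68.5]]
```

Request:
{"op": "servo_tool", "data": {"motion": [{"dr": [0, 0, 0], "offset": [-6, -1.8, 7.5], "hand": -0.1}, {"dr": [0, 0, 0], "offset": [-12, -3.8, 15], "hand": -0.1}, {"dr": [0, 0, 0], "offset": [-18, -5.5, 23], "hand": -0.1}, {"dr": [0, 0, 0], "offset": [-10, -3, 30], "hand": -1}, {"dr": [0, 0, 0], "offset": [0, 0, 35], "hand": -1}]}}

```text
clock: 20.25
tool_pos: [0.4403, -0.4041, 0.2481]
ee_rot: [2.443, 0.005, 1.867]
wrist_force: [0.6, -1.0, -0.6]
opening: 0.346
finger_force: 0.0
```

```bash
cat >> h.py <<'E'
F=np.array([np.cos(np.radians(17.1)),np.sin(np.radians(17.1)),0]); TV=np.c_[CR[:,1],F,[0,0,-1]]
E
python3 - <<'E'
from h import *
goal(CO+F*.113+[0,0,.09],TV)
for n in ("top","side"): c=boxpose(n,CO,CR,"orange",.13); 
save(c,"s6.png"); cv2.imwrite("pics/s6c.png",cv2.resize(cv2.imread("pics/s6.png")[130:230,290:415],(750,600),interpolation=cv2.INTER_CUBIC))
bailz()
E
```

```text
t 20.25 pos [ 0.4403 -0.4041  0.2481] off mm [ 187.2   58.8 -118.1] dr [-11.5  38.3   0. ] |40| j [-1.266  0.016  1.855  0.723  1.333 -1.765] F [ 0.6 -1.  -0.6] open 0.346
top orange 615  bed pctl [[-114.2, -41.7, 36.2], [-106.2, -23.2, 46.7], [-83.0, -3.4, 48.5], [-59.0, 16.7, 49.8], [-34.5, 34.7, 52.2]]
  plane slopes [0.011 0.005 0.05 ] rect [-74.2  -4.3] [84.2 80.8] 0.2
side orange 580  bed pctl [[-113.6, -41.9, 36.2], [-99.0, -20.0, 45.5], [-79.7, 2.3, 47.1], [-60.0, 26.6, 48.5], [-35.4, 38.7, 50.9]]
  plane slopes [ 0.007 -0.001  0.048] rect [-73.1  -2.5] [87.5 85.7] 87.2
top dark pts 128 [-0.031 -0.005  0.06 ]
side dark pts 120 [-0.031 -0.005  0.057]
```

View pics/s6c.png

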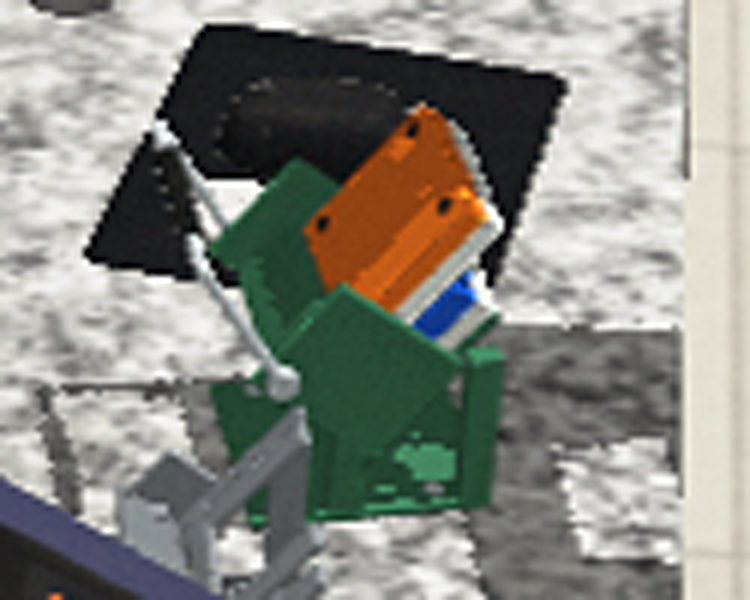

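Request:
{"op": "servo_tool", "data": {"motion": [{"dr": [-2.3, 7.65, 0], "offset": [30, 9.5, 3], "hand": -1}, {"dr": [-2.3, 7.65, 0], "offset": [38, 12, 0], "hand": -1}, {"dr": [-2.3, 7.65, 0], "offset": [38, 12, 0], "hand": -1}, {"dr": [-2.3, 7.65, 0], "offset": [38, 12, 0], "hand": -1}, {"dr": [-2.3, 7.65, 0], "offset": [38, 12, 0], "hand": -1}]}}

```text
clock: 20.95
tool_pos: [0.6251, -0.3458, 0.2508]
ee_rot: [-3.138, 0.004, 1.871]
wrist_force: [0.8, -1.6, 0.5]
opening: 0.009
finger_force: 0.0
```

Request:
{"op": "servo_tool", "data": {"motion": [{"dr": [0, 0, 0], "offset": [5, 1.5, -10], "hand": -1}, {"dr": [0, 0, 0], "offset": [0, 0, 0], "hand": -1}]}}

```text
clock: 21.15
tool_pos: [0.6297, -0.3416, 0.2341]
ee_rot: [-3.139, -0.006, 1.877]
wrist_force: [-1.6, 0.1, -0.9]
opening: 0.004
finger_force: 0.0
```

```bash
python3 - <<'E'
from h import *
goal(CO+F*.113+[0,0,.09],TV); bailz()
W=cloud(eyes.capture("side")); q=W[(W[...,2]>.133)&(W[...,2]<.158)]-CO; f=q@F; y=q@CR[:,1]; k=(abs(y)<.03)&(f>.05)&(f<.11); print("bar f",k.sum(),np.median(f[k]) if k.any() else "",np.percentile(f[k],[5,95]) if k.any() else "", np.median(q[k,2])+.04)
E
```

```text
t 21.15 pos [ 0.6297 -0.3416  0.2341] off mm [  -2.2   -3.7 -104.1] dr [-0.3 -0.3 -0.4] |1| j [-6.080e-01  4.380e-01  1.234e+00  1.000e-03  1.477e+00 -9.140e-01] F [-1.6  0.1 -0.9] open 0.004
top dark pts 0 
side dark pts 50 [-0.033 -0.001  0.133]
bar f 64 0.0809451694953516 [0.07511239 0.08531466] 0.15085280788566208
```

Request:
{"op": "servo_tool", "data": {"motion": [{"dr": [0, 0, 0], "offset": [-0.5, -2, -40], "hand": -1}, {"dr": [0, 0, 0], "offset": [0, -1.5, -40], "hand": -1}, {"dr": [0, 0, 0], "offset": [0, 0, -23], "hand": -1}, {"dr": [0, 0, 0], "offset": [-10, -3, 0], "hand": -1}, {"dr": [0, 0, 0], "offset": [-10, -3, 0], "hand": -1}]}}

```text
clock: 21.8
tool_pos: [0.6067, -0.356, 0.1395]
ee_rot: [3.138, 0.003, 1.869]
wrist_force: [0.5, 1.3, 0.5]
opening: 0.007
finger_force: 0.4
```

Request:
{"op": "servo_tool", "data": {"motion": [{"dr": [0, 0, 0], "offset": [-11, -3.4, 1], "hand": -1}, {"dr": [0, 0, 0], "offset": [-11, -3.4, 1], "hand": -1}, {"dr": [0, 0, 0], "offset": [-10, -3, 1], "hand": -1}, {"dr": [0, 0, 0], "offset": [-9, -2.8, 1], "hand": -1}, {"dr": [0, 0, 0], "offset": [-7, -2.2, 0], "hand": -1}]}}

```text
clock: 22.3
tool_pos: [0.5597, -0.3697, 0.1423]
ee_rot: [3.139, 0.002, 1.871]
wrist_force: [1.0, 0.2, 0.8]
opening: 0.003
finger_force: 0.0
```

```bash
python3 - <<'E'
from h import *
goal(CO+F*.045+[0,0,.095],TV); bailz(); print((ctrl.sense()["tool_pos"]-CO)@F)
E
```

```text
t 22.3 pos [ 0.5597 -0.3697  0.1423] off mm [ 2.8  4.4 -7.3] dr [ 0.1  0.2 -0.1] |0| j [-7.020e-01  3.870e-01  1.475e+00  1.000e-03  1.277e+00 -1.002e+00] F [1.  0.2 0.8] open 0.003
top dark pts 27 [-0.035  0.014  0.059]
side dark pts 352 [-0.067  0.005  0.098]
0.04091164781832342
```

Request:
{"op": "servo_tool", "data": {"motion": [{"dr": [0, 0, 0], "offset": [0, 0, 0], "hand": -1}, {"dr": [0, 0, 0], "offset": [0, 0, 20], "hand": -1}, {"dr": [0, 0, 0], "offset": [0, 0, 40], "hand": -1}, {"dr": [0, 0, 0], "offset": [0, 0, 45], "hand": -1}, {"dr": [0, 0, 0], "offset": [-10, -40, 30], "hand": -1}]}}

```text
clock: 22.9
tool_pos: [0.5538, -0.4051, 0.2801]
ee_rot: [3.136, 0.003, 1.878]
wrist_force: [0.8, -1.5, 0.9]
opening: 0.006
finger_force: 0.0
```

Request:
{"op": "servo_tool", "data": {"motion": [{"dr": [0, 0, 0], "offset": [-10, -45, 0], "hand": -1}, {"dr": [0, 0, 0], "offset": [-10, -45, 0], "hand": -1}, {"dr": [0, 0, 0], "offset": [-10, -45, 0], "hand": -1}, {"dr": [0, 0, 0], "offset": [0, 0, 0], "hand": -1}, {"dr": [0, 0, 0], "offset": [0, 0, 0], "hand": -1}]}}

```text
clock: 23.4
tool_pos: [0.5203, -0.5441, 0.2745]
ee_rot: [3.14, -0.0, 1.87]
wrist_force: [-0.2, 0.6, -0.4]
opening: 0.006
finger_force: 0.0
```

```bash
python3 - <<'E'
from h import *
goal([.4,-.5,.3],TV); bailz()
for k in ("orange","blue"):
  for n in ("top","side"): c=boxpose(n,CO,CR,k,.13)
save(c,"s7.png"); cv2.imwrite("pics/s7c.png",cv2.resize(cv2.imread("pics/s7.png")[130:230,290:415],(750,600),interpolation=cv2.INTER_CUBIC))
E
```

```text
t 23.4 pos [ 0.5203 -0.5441  0.2745] off mm [-120.3   44.1   25.5] dr [-0.1  0.1 -0. ] |0| j [-0.913  0.51   1.062  0.002  1.569 -1.213] F [-0.2  0.6 -0.4] open 0.006
top dark pts 203 [-0.028 -0.     0.057]
side dark pts 192 [-0.024 -0.002  0.056]
top orange 538  bed pctl [[-114.2, -41.8, 36.6], [-107.8, -22.8, 46.4], [-88.6, -2.7, 48.6], [-55.5, 17.3, 50.2], [-35.4, 34.6, 61.4]]
  plane slopes [0.02  0.004 0.05 ] rect [-74.1  -4.1] [90.2 79.4] 0.2
side orange 496  bed pctl [[-113.6, -41.5, 36.1], [-100.0, -19.9, 45.2], [-84.7, 1.8, 47.1], [-58.4, 25.6, 48.5], [-35.4, 39.3, 55.6]]
  plane slopes [0.012 0.008 0.048] rect [-73.3   3.1] [104.2  82.2] 89.3
top blue 25  bed pctl [[-85.7, 35.1, 10.9], [-78.3, 36.3, 16.5], [-67.1, 37.3, 19.1], [-54.6, 37.9, 24.5], [-31.4, 39.0, 28.5]]
side blue 62  bed pctl [[-80.8, -94.0, -69.7], [-75.6, 35.3, 14.8], [-68.5, 37.7, 18.8], [-60.1, 40.4, 22.3], [-38.5, 44.4, 55.1]]
```

View pics/s7c.png

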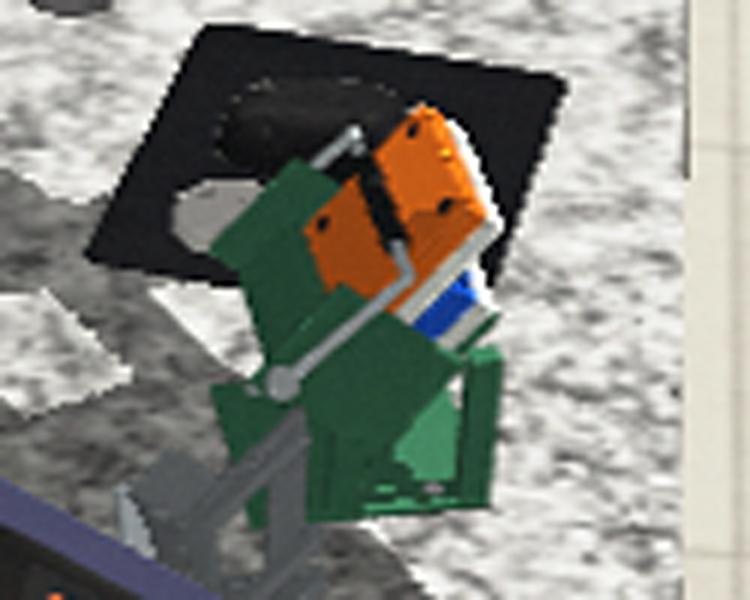

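The bail bar now rests across the orange base, the stack is seated, and the arm is clear. I'll let it settle, then hand in.

Request:
{"op": "servo_tool", "data": {"motion": [{"dr": [0, 0, 0], "offset": [0, 0, 0], "hand": -1}, {"dr": [0, 0, 0], "offset": [0, 0, 0], "hand": -1}, {"dr": [0, 0, 0], "offset": [0, 0, 0], "hand": -1}, {"dr": [0, 0, 0], "offset": [0, 0, 0], "hand": -1}, {"dr": [0, 0, 0], "offset": [0, 0, 0], "hand": -1}]}}

```text
clock: 24.2
tool_pos: [0.5206, -0.5435, 0.276]
ee_rot: [3.139, 0.002, 1.872]
wrist_force: [-0.1, -0.4, -0.5]
opening: 0.004
finger_force: 0.0
```

```bash
python3 -c "
from bench import job
print(job.close_job())"
```

```text
the job is handed in; nothing more can be done
None
```

The job is handed in, at about 24 s on the clock: in the last pictures both boxes are shut and lid-down in the cradle with the bail resting on the orange one, though the hand-in returned no verdict.

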